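# Gauge the sample tin and dock the label scrapers

## Task

Check the two sample tins one after the other, the wide one first: stand the tin on the gauge bed between the jaws, let go of it, slide the jaw shut so that it presses the tin against the fixed anvil firmly enough for the force to register (not crushing it), draw the jaw fully back, and stand the tin upright in the green tray; then the narrow one the same way. Also put the label scrapers (two or three, in any order, at any time) away in the dock, each slid blade first under the lips of a bay of its own, fully home, and let go. Leave the cleaner bottle, the label roll and the stack of lids where they are.

Things in the scene. Friction and masses are not known exactly. Their poses are not given: they have to be found in the camera images.
- scraper0: One of two or three like label scrapers, flat on the grey mat (3 mm thick); 145 mm long, 150 g. Steel blade 60 long x 52 wide x 5 mm thick; blue handle 85 long x 24 wide x 22 mm high, undersides in one plane. Origin on the underside where blade meets handle: blade x = 0 to +60 mm, handle x = -85 to 0; y across, z up. Grip across the handle.
- scraper1: One of two or three like label scrapers, flat on the grey mat (3 mm thick); 145 mm long, 150 g. Steel blade 60 long x 52 wide x 5 mm thick; blue handle 85 long x 24 wide x 22 mm high, undersides in one plane. Origin on the underside where blade meets handle: blade x = 0 to +60 mm, handle x = -85 to 0; y across, z up. Grip across the handle.
- scraper2: One of two or three like label scrapers, flat on the grey mat (3 mm thick); 145 mm long, 150 g. Steel blade 60 long x 52 wide x 5 mm thick; blue handle 85 long x 24 wide x 22 mm high, undersides in one plane. Origin on the underside where blade meets handle: blade x = 0 to +60 mm, handle x = -85 to 0; y across, z up. Grip across the handle.
- dock: Fixed steel slab 140 x 222 x 25 mm high, three bays 70 mm apart along y, mouths facing the robot. Origin under the middle mouth, x into the bays. x = -60 to 0 mm: bare ledge for the handles, level with the bay floors. Bays 58 mm wide, back wall 61 mm in (home: blade tip there). Lips from x = 12 mm overhang 10 mm at each side, 10 to 16 mm over the floor: slide blades under them.
- bay0 (a point): Point on the dock's floor at the middle of the mouth of a bay, 25 mm above the table; x points into the bay, y across it, z up. The bay on the dock's -y side (the robot's right).
- bay1 (a point): Point on the dock's floor at the middle of the mouth of a bay, 25 mm above the table; x points into the bay, y across it, z up. The middle bay.
- bay2 (a point): Point on the dock's floor at the middle of the mouth of a bay, 25 mm above the table; x points into the bay, y across it, z up. The bay on the dock's +y side (the robot's left).
- gauge: Tin gauge (a bench caliper), fixed: aluminium bed plate 240 x 90 x 12 mm with jaws on it. Origin at the underside; the plate runs from x = -125 to +115 mm, and x is the sliding direction of the jaw as it closes. Jaw and anvil are steel plates 12 thick, 64 wide along y, rising 40 mm above the bed.
- anvil: The gauge's fixed anvil (same frame as the gauge: its origin is the gauge's origin); its gripping face is at x = +85 mm and faces -x.
- bed (a point): Point on top of the gauge's bed, midway between the anvil and the fully open jaw: 55 mm from either face; 12 mm above the table, axes as the gauge.
- jaw (a joint): Moving jaw, m: 0 fully drawn back (110 mm from the anvil), grows as it closes, up to 0.075; gap = 0.110 - value. About 2 N friction; it stays where left and starts between 0 and 0.06. Pressing lightly is more than 4 N on the tin; more than 60 N crushes it.
- jaw_post (a point): Middle of the top of the black post of the moving jaw, 76 mm above the table; the post is 16 mm thick along the gauge's x, 24 mm wide along y, free for the topmost 50 mm; its axis is 50 mm behind the jaw's back, away from the anvil.
- tin_wide: The wide sample tin: cylinder 64 mm in diameter, 50 mm high, about 250 g, amber with shiny lid and base, starts standing on the table. Origin at the centre of its base, z up. The jaw stops on it at about 0.046.
- tin_narrow: The narrow sample tin: cylinder 54 mm in diameter, 50 mm high, about 250 g, amber with shiny lid and base, starts standing on the table. Origin at the centre of its base, z up. The jaw stops on it at about 0.056.
- tray: Shallow green tray, fixed, 156 (x) by 176 mm (y) outside, walls 8 mm thick and 30 mm high, floor 8 mm thick. Origin at its underside.
- tray_in (a point): Centre of the tray's inner floor; inside is 140 (x) by 160 mm (y), room for both tins side by side along y.
- cleaner: White plastic bottle, 64 mm in diameter, 190 mm tall, not to be disturbed. Origin at its base.
- label_roll: Roll of paper labels, 100 mm in diameter, 60 mm high, with a hole; not to be disturbed. Origin at its base.
- lid_stack: Stack of bright tin lids, 74 mm in diameter, 39 mm high; not to be disturbed. Origin at its base.

How it is judged:
On the way, in this order (a step that is already met when the one before it is completed fails the run):
1. the wide tin stands on the gauge bed between the jaws, let go (x of tin_wide in the frame of bed between -0.03 and 0.03 m and y of tin_wide in the frame of bed between -0.028 and 0.028 m and z of tin_wide in the frame of bed between -0.004 and 0.004 m and angle between tin_wide's own z axis and vertical below 0.1 rad and contact force between the fingers and tin_wide below 0.5 N), for 0.2 s.
2. the jaw is shut on the wide tin, which is pressed against the anvil with more than 4 N, the fingers not touching it (angle between tin_wide's own z axis and vertical below 0.1 rad and contact force between the fingers and tin_wide below 0.5 N and contact force between tin_wide and anvil above 4 N and value of joint jaw between 0.042 and 0.05 m), for 0.2 s.
3. the jaw is drawn fully back (within 12 mm) (value of joint jaw below 0.012 m), for 0.2 s.
4. the wide tin stands upright in the tray (x of tin_wide in the frame of tray_in between -0.06 and 0.06 m and y of tin_wide in the frame of tray_in between -0.07 and 0.07 m and z of tin_wide in the frame of tray_in between -0.004 and 0.005 m and angle between tin_wide's own z axis and vertical below 0.12 rad), for 0.2 s.
5. the narrow tin stands on the gauge bed between the jaws, let go (x of tin_narrow in the frame of bed between -0.03 and 0.03 m and y of tin_narrow in the frame of bed between -0.028 and 0.028 m and z of tin_narrow in the frame of bed between -0.004 and 0.004 m and angle between tin_narrow's own z axis and vertical below 0.1 rad and contact force between the fingers and tin_narrow below 0.5 N), for 0.2 s.
6. the jaw is shut on the narrow tin, which is pressed against the anvil with more than 4 N, the fingers not touching it (angle between tin_narrow's own z axis and vertical below 0.1 rad and contact force between the fingers and tin_narrow below 0.5 N and contact force between tin_narrow and anvil above 4 N and value of joint jaw between 0.052 and 0.06 m), for 0.2 s.
7. the jaw is drawn fully back (within 12 mm) (value of joint jaw below 0.012 m), for 0.2 s.
8. the narrow tin stands upright in the tray (x of tin_narrow in the frame of tray_in between -0.06 and 0.06 m and y of tin_narrow in the frame of tray_in between -0.07 and 0.07 m and z of tin_narrow in the frame of tray_in between -0.004 and 0.005 m and angle between tin_narrow's own z axis and vertical below 0.12 rad), for 0.2 s.
At the end, for the whole second after the job is handed in: Both tins stand upright on the tray's floor, the jaw is within 12 mm of fully back, every scraper present lies in a bay with its blade within 8 mm of fully home, under the lips and within 0.15 rad of straight; all at rest and let go (all of step 4 and all of step 8 and linear speed of each of tin_wide, tin_narrow, scraper0, scraper1, scraper2 below 0.02 m/s and value of joint jaw below 0.012 m and ((x of scraper0 in the frame of bay0 between -0.008 and 0.008 m and y of scraper0 in the frame of bay0 between -0.008 and 0.008 m and z of scraper0 in the frame of bay0 between -0.004 and 0.007 m and angle between the x axis of scraper0 and the x axis of bay0, either way round below 0.15 rad) or (x of scraper0 in the frame of bay1 between -0.008 and 0.008 m and y of scraper0 in the frame of bay1 between -0.008 and 0.008 m and z of scraper0 in the frame of bay1 between -0.004 and 0.007 m and angle between the x axis of scraper0 and the x axis of bay1, either way round below 0.15 rad) or (x of scraper0 in the frame of bay2 between -0.008 and 0.008 m and y of scraper0 in the frame of bay2 between -0.008 and 0.008 m and z of scraper0 in the frame of bay2 between -0.004 and 0.007 m and angle between the x axis of scraper0 and the x axis of bay2, either way round below 0.15 rad)) and ((x of scraper1 in the frame of bay0 between -0.008 and 0.008 m and y of scraper1 in the frame of bay0 between -0.008 and 0.008 m and z of scraper1 in the frame of bay0 between -0.004 and 0.007 m and angle between the x axis of scraper1 and the x axis of bay0, either way round below 0.15 rad) or (x of scraper1 in the frame of bay1 between -0.008 and 0.008 m and y of scraper1 in the frame of bay1 between -0.008 and 0.008 m and z of scraper1 in the frame of bay1 between -0.004 and 0.007 m and angle between the x axis of scraper1 and the x axis of bay1, either way round below 0.15 rad) or (x of scraper1 in the frame of bay2 between -0.008 and 0.008 m and y of scraper1 in the frame of bay2 between -0.008 and 0.008 m and z of scraper1 in the frame of bay2 between -0.004 and 0.007 m and angle between the x axis of scraper1 and the x axis of bay2, either way round below 0.15 rad)) and ((x of scraper2 in the frame of bay0 between -0.008 and 0.008 m and y of scraper2 in the frame of bay0 between -0.008 and 0.008 m and z of scraper2 in the frame of bay0 between -0.004 and 0.007 m and angle between the x axis of scraper2 and the x axis of bay0, either way round below 0.15 rad) or (x of scraper2 in the frame of bay1 between -0.008 and 0.008 m and y of scraper2 in the frame of bay1 between -0.008 and 0.008 m and z of scraper2 in the frame of bay1 between -0.004 and 0.007 m and angle between the x axis of scraper2 and the x axis of bay1, either way round below 0.15 rad) or (x of scraper2 in the frame of bay2 between -0.008 and 0.008 m and y of scraper2 in the frame of bay2 between -0.008 and 0.008 m and z of scraper2 in the frame of bay2 between -0.004 and 0.007 m and angle between the x axis of scraper2 and the x axis of bay2, either way round below 0.15 rad))); the robot touches nothing.
It fails at once if the cleaner bottle is moved more than 30 mm (distance of cleaner from where it was at the start of the episode above 0.03 m).
It fails at once if the label roll is moved more than 30 mm (distance of label_roll from where it was at the start of the episode above 0.03 m).
It fails at once if the stack of lids is moved more than 30 mm (distance of lid_stack from where it was at the start of the episode above 0.03 m).
It fails at once if the wide tin is crushed: more than 60 N against the anvil (contact force between tin_wide and anvil above 60 N).
It fails at once if the narrow tin is crushed: more than 60 N against the anvil (contact force between tin_narrow and anvil above 60 N).
Of scraper0, scraper1, scraper2 only 2 to 3 are there at a start; the rules pass over those that are not, and their reading is None.
At some moment in a run one of scraper0, scraper1, scraper2 may be knocked a few centimetres aside while the robot is not near it.
Once in a run the grip may slacken for a moment while it holds something.
It also fails if it takes over 210 s, if anything falls off the work surface, if the arm or the gripper's body presses on something with over 40 N, if the wrist force passes 120 N, or if a joint passes its speed limit or range.

## Robot

A 6-joint arm with a two-finger parallel gripper is mounted at the origin on the work surface. World frame = base frame: x ahead of the robot, y to its left, z up, the work surface at z = 0. Lengths are in m, angles in rad, forces in N, time in s.
With the tool pointing down it reaches from about 0.375 to 0.975 m from the base axis. Payload 3.8 kg.
Tool frame: the origin (TCP) lies between the finger pads; the fingertips stand 8 mm ahead of it and the grasp point (between the pads) lies 11 mm behind it (tcp_to_tips is the distance from the TCP to the fingertips, in m); z points along the fingers, y is the line along which they close (so a half turn about z gives the same grasp; the last joint's range is limited). The gripper opens to 85 mm and grips with 20 to 120 N. Pads are 22 mm wide; open, the fingers measure 114 mm over their backs; the gripper's body (76 mm by 85 mm) begins 54 mm behind the grasp point. The pads swing forward as they close: fully open they stand 13 mm farther back than shut.
Start: joints at [1.076, 0.264, 1.604, -0, 1.274, -0.037], TCP at [0.298, 0.605, 0.239] pointing down, gripper open.
Joint ranges: [-2.63, 2.63], [-0.94, 2.18], [0.31, 2.57], [-1.31, 4.45], [0, 2.66], [-2.55, 2.55]. Speed limits (rad/s): [2.57, 2.57, 3.14, 3.14, 3.14, 3.14].

## Interface

Orientations are given as a rotation vector (axis times angle).
In Python, from workcell import * gives the robot as it stands.
- The arm moves only by the tool move_arm, never from a script. Its argument "series" is one flat list of numbers, 7 for each row, row after row: the finger opening in cm, from 0 to 8.54, then the shift along the tool's x, y, z in cm, then the turn, a rotation vector about the tool's x, y, z in degrees. A call has 1 to 5 rows; each row shifts and turns the commanded pose from where the row before left it, along the tool's axes as they then stand; what a row does not reach is not made up. A row lasts 1/8 s, in which the tool goes at most 62.5 mm and 10.7 degrees, less where a joint would pass 70% of its speed; a pose out of reach is approached as far as the arm can. A call is refused whole if a number of a shift passes 6.25 or a number of a turn 10.7, either way. A call with a gripper value outside its range is refused whole. The fingers move at their own pace and stop on an object; "grip_force" is the grip in N (left out, the last holds). Time passes only in rows, so rows that do not move let the fingers close. It gives the time, the measured TCP pose, the force, the opening and the grip force at its end, in the units of the state.
- read_state(): the state, without advancing time (a new reading comes with each control period).
- read_camera(name): name is "side" or "top"; returns the picture (400x640x3 uint8, red, green, blue); there is no depth.
- calibration(name): a dict with "camera_matrix" (3x3 intrinsics, pixels), "rvec" (rotation vector, rad) and "tvec" (3), from world to camera coordinates, as OpenCV has them. Camera axes: x right, y down, z forward; pixel columns grow to the right and rows downward; lengths in m; the calibration is good to about 2 mm. A picture is of the moment at which its call begins. calibration takes no time and is no camera call.
- finish_job(): hands the job in; it is judged then, once.
The state is a dict: "time": time; "q": joint angles; "joint_vel": joint speeds; "joint_torque": joint torques, N m; "tool_pos": TCP position; "tcp_rot": TCP orientation; "wrist_force": force on the tool from outside, world axes, zero at the start; "torque": the same for the moment, N m; "width": opening from 0.0 (shut) to 1.0 (fully open); "grip_force": force on a finger pad.
Only numpy, scipy, OpenCV 4.12 (cv2) and the standard library are available. Lean on these libraries where they do the work, as an engineer would, in place of code of your own. Each camera call takes 0.05 s, during which the arm holds its last target. There are 200 camera calls.

## Working session

There is one attempt and no reset: what is moved stays moved. The work goes in short steps, Python scripts to look and compute and a tool call to move; the robot and the scene stay as the last step left them, time stands still between calls to the robot, and variables do not carry over. Pictures are saved under pics/ and viewed, at most 14 in all, crops included, and the job is handed in when it is done.

Besides the shell and the picture viewer there is one more tool, called after ">>>" as a command line: name --argument value ..., lists and objects as JSON in quotes. move_arm: Moves the arm, as the interface text tells. Its arguments: {"type":"object","properties":{"series":{"type":"array"},"grip_force":{"type":"number"}},"required":["series"]}

```bash
mkdir -p pics; ls; python3 - <<'E'
from workcell import *
import cv2,numpy as np
s=read_state();print(s)
for n in("side","top"):
    im=read_camera(n);cv2.imwrite(f"pics/{n}0.png",im[:,:,::-1])
    c=calibration(n);R=cv2.Rodrigues(np.array(c["rvec"],float))[0];print(n,np.round(c["camera_matrix"],1).tolist(),np.round(-R.T@np.ravel(c["tvec"]),3),np.round(R,2).tolist())
E
```

```text
pics
{'time': 0.0, 'q': array([ 1.07610787e+00,  2.64732496e-01,  1.60537491e+00, -2.39469077e-05,
        1.27368430e+00, -3.69139097e-02]), 'joint_vel': array([ 5.38091450e-04, -4.61280129e-04, -1.69611664e-04, -4.69909970e-04,
        5.40903069e-04, -2.83620776e-05]), 'joint_torque': array([ 1.30972039e-03, -5.15101254e+01, -3.67319298e+01, -1.52814564e-04,
        1.31420323e-02, -2.32736693e-05]), 'tool_pos': array([0.29799882, 0.60486871, 0.23797543]), 'tcp_rot': array([-0.71267118, -3.05911795,  0.00334181]), 'wrist_force': array([-0.82123368,  0.05128284, -0.00932177]), 'torque': array([-0.02900573, -0.01411549, -0.01455235]), 'grip_force': 0.0, 'width': 1.000288887733622}
side [[361.0, 0.0, 321.4], [0.0, 361.0, 197.2], [0.0, 0.0, 1.0]] [ 0.506 -0.662  0.919] [[1.0, -0.09, 0.0], [-0.06, -0.76, -0.65], [0.06, 0.64, -0.76]]
top [[479.0, 0.0, 317.1], [0.0, 479.0, 205.2], [0.0, 0.0, 1.0]] [0.306 0.034 1.495] [[-0.01, -1.0, -0.03], [-0.98, 0.02, -0.17], [0.18, 0.02, -0.98]]
```

View pics/top0.png

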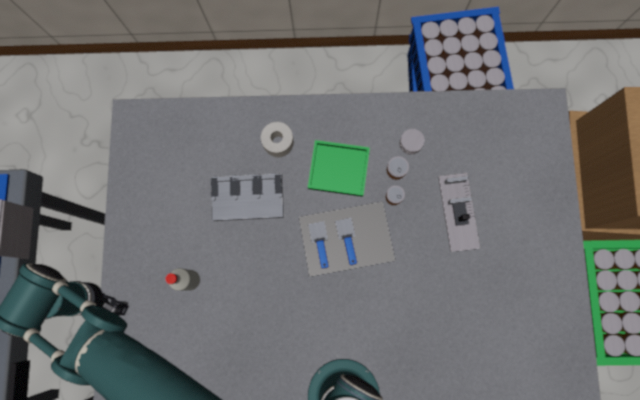

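View pics/side0.png

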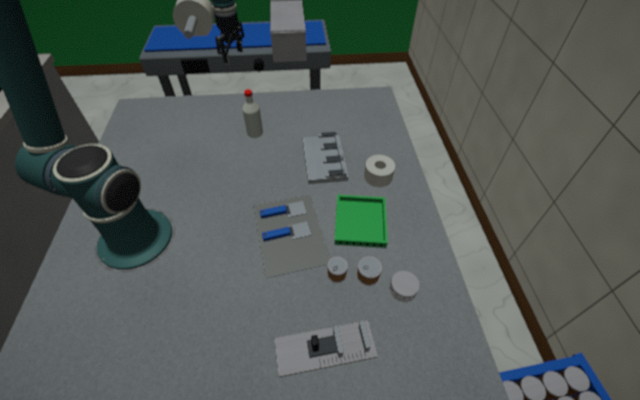

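The top view (up = +x, left = +y) shows two scrapers on the mat at (320,245) and (347,242), and the dock at (247,197). The tray is at (340,168), the wide tin at (398,167), the narrow tin at (396,195) and the lids at (412,141). The gauge is at (460,212) with its anvil at the top. The side view agrees.

```bash
cat > h.py <<'E'
from workcell import *
import cv2,numpy as np
def cal(n):
    c=calibration(n);R=cv2.Rodrigues(np.array(c["rvec"],float))[0];return np.array(c["camera_matrix"],float),R,np.ravel(c["tvec"]).astype(float)
def ray(n,uv,z):
    K,R,t=cal(n);o=-R.T@t;uv=np.atleast_2d(np.asarray(uv,float))
    d=(np.c_[uv,np.ones(len(uv))]@np.linalg.inv(K).T)@R
    return (o+d*((z-o[2])/d[:,2])[:,None])
def proj(n,P):
    K,R,t=cal(n);p=(np.atleast_2d(P)@R.T+t)@K.T;return p[:,:2]/p[:,2:]
def snap(n,k=3):
    return np.mean([read_camera(n).astype(float) for _ in range(k)],0).astype(np.uint8)
def blobs(m,amin=20):
    cs,_=cv2.findContours(m.astype(np.uint8),cv2.RETR_EXTERNAL,cv2.CHAIN_APPROX_NONE)
    return [c for c in cs if cv2.contourArea(c)>amin]
def plan(pos,yaw=None,z=None):
    "shift in tool axes cm (commanded ~ measured) and turn deg about tool z"
    s=read_state();R=cv2.Rodrigues(np.asarray(s["tcp_rot"],float))[0]
    return R,s
E
python3 - <<'E'
from h import *
for n,(a,b,c,d),k in(("top",(205,115,490,285),2.8),("side",(240,125,425,380),2.3)):
    im=snap(n,2);cv2.imwrite(f"pics/{n}1.png",cv2.resize(im[b:d,a:c,::-1],None,fx=k,fy=k,interpolation=cv2.INTER_CUBIC))
    hsv=cv2.cvtColor(im,cv2.COLOR_RGB2HSV)
    for nm,lo,hi in(("blue",(105,120,50),(125,255,255)),("green",(50,120,60),(75,255,255)),("amber",(5,70,40),(25,255,255)),("dark",(0,0,0),(180,120,60))):
        for cc in blobs(cv2.inRange(hsv,lo,hi),12):
            r=cv2.minAreaRect(cc)
            if a-5<r[0][0]<c+5 and b<r[0][1]<d:
                print(n,nm,np.round(r[0],1),np.round(r[1],1),round(r[2],1),cv2.boundingRect(cc))
E
```

```text
top blue [321.9 253.6] [27.5  6.6] 79.7 (317, 240, 11, 28)
top blue [349.9 250.2] [27.4  6.8] 77.0 (344, 237, 12, 28)
top green [338.4 167.7] [55.  48.5] 8.1 (308, 141, 61, 55)
top dark [462.5 218. ] [ 8. 11.] 90.0 (457, 214, 12, 9)
side blue [276.  233.1] [ 8.  28.1] 76.0 (262, 227, 29, 14)
side blue [273.1 211.1] [ 7.6 26.9] 78.7 (260, 206, 27, 12)
side green [361.6 219. ] [51.6 46.3] 3.4 (335, 195, 52, 49)
side amber [366.6 278.9] [20.2  9.1] 14.7 (358, 272, 20, 13)
side amber [335.7 276.6] [16.4  7.4] 7.6 (328, 272, 17, 9)
side dark [321.2 344.2] [19.8 26.7] 78.7 (308, 336, 29, 21)
side dark [327.1 176.8] [ 9.1 37.1] 81.9 (309, 171, 38, 12)
```

View pics/top1.png

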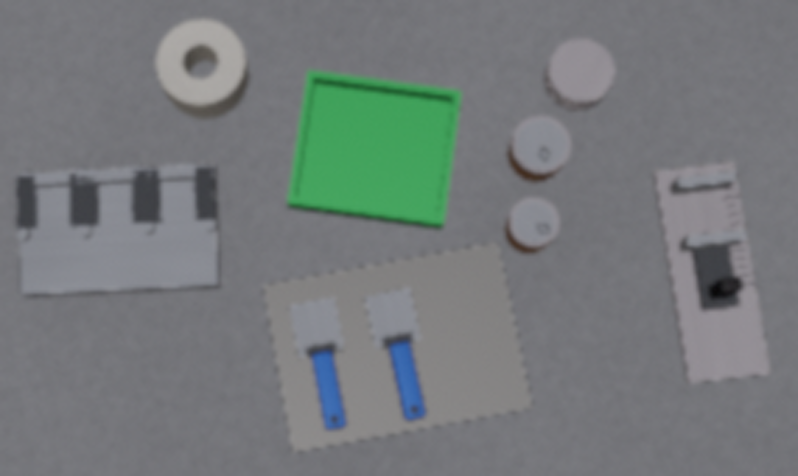

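View pics/side1.png

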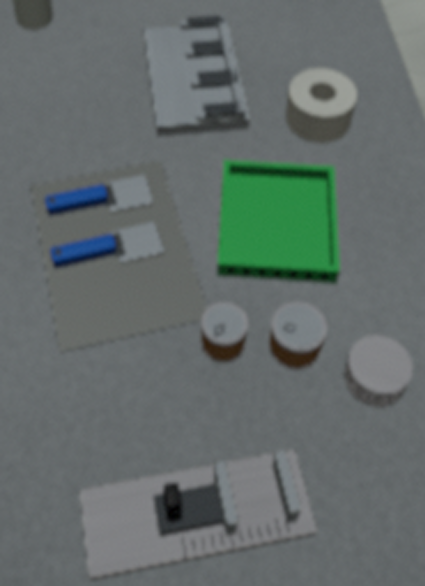

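The crops show the jaw partly shut: jaw at crop (712,240), anvil at (703,182), post at (725,287). Both blades point toward +x. Next I'll measure everything.

```bash
python3 - <<'E'
from h import *
im={n:snap(n,3) for n in("top","side")}
regs={"top":{"gauge":(430,165,490,260),"dock":(205,165,292,228),"wide":(383,152,413,180),"narrow":(383,182,408,206),"bl1":(305,220,331,242),"bl2":(332,215,357,239)},
"side":{"gauge":(270,315,385,380),"wide":(354,254,386,284),"narrow":(325,255,351,282),"bl1":(284,198,310,219),"bl2":(290,219,314,242)}}
Z=dict(gauge=.012,dock=.025,wide=.05,narrow=.05,bl1=.008,bl2=.008)
for n in im:
    g=cv2.cvtColor(im[n],cv2.COLOR_RGB2GRAY)
    for k,(a,b,c,d) in regs[n].items():
        s=g[b:d,a:c]; T,m=cv2.threshold(cv2.resize(s,None,fx=4,fy=4,interpolation=cv2.INTER_CUBIC),0,1,cv2.THRESH_OTSU)
        cc=max(blobs(m),key=cv2.contourArea).reshape(-1,2).astype(float)
        uv=(cc+.5)/4-.5+[a,b]
        P=ray(n,uv,Z[k])[:,:2].astype(np.float32)
        if k in("wide","narrow"): e=cv2.minEnclosingCircle(P); A=cv2.contourArea(P.reshape(-1,1,2)); e=(np.round(e[0],4),round(e[1]*2,4),"areaD",round(2*np.sqrt(A/np.pi),4),P.mean(0).round(4))
        else: r=cv2.minAreaRect(P);e=np.round(r[0],4),np.round(r[1],4),round(r[2],1)
        print(n,k,T,e)
    hsv=cv2.cvtColor(im[n],cv2.COLOR_RGB2HSV)
    for nm,lo,hi,z in(("blue",(105,120,50),(125,255,255),.025),("green",(50,120,60),(75,255,255),.03)):
        for cc in blobs(cv2.inRange(hsv,lo,hi),90):
            r=cv2.minAreaRect(cc)
            if not(200<r[0][0]<425 and 120<r[0][1]<285):continue
            P=ray(n,cc.reshape(-1,2),z)[:,:2].astype(np.float32);r=cv2.minAreaRect(P);print(n,nm,np.round(r[0],4),np.round(r[1],4),round(r[2],1))
# manual points
f=lambda u,v,k,o:((u+.5)/k-.5+o[0],(v+.5)/k-.5+o[1])
t=lambda u,v:f(u,v,2.8,(205,115)); s=lambda u,v:f(u,v,2.3,(240,125))
for nm,p,z in(("gauge",[(657,172),(735,163),(769,375),(690,382)],.012),("dock",[(19,176),(216,166),(218,284),(24,294)],.025),("post",[(725,287)],.076),("anviltop",[(673,184),(733,180)],.052),("jawtop",[(685,243),(740,238)],.052),("trayout",[(309,73),(461,91),(443,225),(289,206)],.03)):
    print(nm,"top",ray("top",[t(*q) for q in p],z)[:,:2].round(4).tolist())
for nm,p,z in(("gauge",[(82,488),(302,452),(314,533),(92,574)],.012),("post",[(172,486)],.076),("anviltop",[(281,453),(297,515)],.052),("dock",[(146,30),(233,22),(247,120),(160,125)],.025)):
    print(nm,"side",ray("side",[s(*q) for q in p],z)[:,:2].round(4).tolist())
E
```

```text
top gauge 93.0 (array([ 0.5419, -0.3735]), array([0.1876, 0.3058]), 86.8)
top dock 100.0 (array([0.6025, 0.2892]), array([0.2795, 0.2014]), 89.0)
top wide 103.0 (array([ 0.6824, -0.1797]), 0.1263, 'areaD', np.float64(0.0952), array([ 0.6778, -0.176 ], dtype=float32))
top narrow 122.0 (array([ 0.596 , -0.1712]), 0.0588, 'areaD', np.float64(0.055), array([ 0.5956, -0.171 ], dtype=float32))
top bl1 108.0 (array([0.4903, 0.0711]), array([0.0808, 0.0684]), 88.9)
top bl2 107.0 (array([ 0.5014, -0.0122]), array([0.0776, 0.0748]), 88.9)
top blue [0.4169 0.0579] [0.0839 0.0206] 9.8
top blue [ 0.4259 -0.0278] [0.0837 0.0209] 11.6
top green [0.6856 0.0019] [0.1721 0.1569] 80.6
side gauge 83.0 (array([ 0.5509, -0.369 ]), array([0.1538, 0.2966]), 85.1)
side wide 82.0 (array([ 0.6841, -0.1888]), 0.1309, 'areaD', np.float64(0.0913), array([ 0.6802, -0.1922], dtype=float32))
side narrow 81.0 (array([ 0.5975, -0.18  ]), 0.1093, 'areaD', np.float64(0.0764), array([ 0.5954, -0.1836], dtype=float32))
side bl1 109.0 (array([0.4903, 0.0696]), array([0.0619, 0.055 ]), 10.2)
side bl2 112.0 (array([ 0.5005, -0.0149]), array([0.0592, 0.0543]), 9.9)
side blue [ 0.4294 -0.0346] [0.0833 0.0292] 12.2
side blue [0.4206 0.0508] [0.0832 0.0301] 9.6
side green [ 0.6903 -0.0028] [0.1792 0.1538] 80.7
gauge top [[0.6555, -0.3163], [0.6641, -0.4042], [0.4249, -0.4247], [0.4187, -0.3384]]
dock top [[0.663, 0.4041], [0.6698, 0.1806], [0.5351, 0.1786], [0.5279, 0.3953]]
post top [[0.5138, -0.3655]]
anviltop top [[0.6322, -0.3235], [0.6353, -0.3889]]
jawtop top [[0.5663, -0.3324], [0.5707, -0.392]]
trayout top [[0.775, 0.074], [0.7498, -0.0976], [0.5959, -0.0725], [0.6209, 0.0985]]
gauge side [[0.4243, -0.3379], [0.6678, -0.3194], [0.6651, -0.4053], [0.4338, -0.4249]]
post side [[0.52, -0.3665]]
anviltop side [[0.6383, -0.3336], [0.6442, -0.398]]
dock side [[0.5346, 0.3938], [0.6796, 0.4022], [0.6727, 0.1778], [0.5433, 0.1784]]
```

```bash
cat >> h.py <<'E'
def tri(ut,us):
    Ps=[np.c_[R,t] for R,t in((cal(n)[1],cal(n)[2]) for n in("top","side"))]
    un=[cv2.undistortPoints(np.array([[u]],float),cal(n)[0],None).reshape(2,1) for n,u in(("top",ut),("side",us))]
    X=cv2.triangulatePoints(Ps[0],Ps[1],un[0],un[1]);return (X[:3]/X[3]).ravel()
E
python3 - <<'E'
from h import *
im={n:snap(n,3) for n in("top","side")}
regs={"top":{"gauge":(430,165,490,260),"dock":(205,165,292,228),"wide":(383,152,413,180),"narrow":(383,182,408,206),"bl1":(305,220,331,242),"bl2":(332,215,357,239)},
"side":{"gauge":(270,315,385,380),"dock":(298,128,352,188),"wide":(354,254,386,284),"narrow":(325,255,351,282),"bl1":(284,198,310,219),"bl2":(290,219,314,242)}}
th={"top":dict(gauge=0,dock=0,wide=0,narrow=0,bl1=0,bl2=0)}
Z=dict(gauge=.012,dock=.025,wide=.05,narrow=.05,bl1=.008,bl2=.008)
C={}
for n in im:
    L=cv2.cvtColor(im[n],cv2.COLOR_RGB2GRAY)
    for k,(a,b,c,d) in regs[n].items():
        s=cv2.resize(L[b:d,a:c],None,fx=4,fy=4,interpolation=cv2.INTER_CUBIC)
        bg=np.median(np.r_[s[:6].ravel(),s[-6:].ravel(),s[:,:6].ravel(),s[:,-6:].ravel()]);hi=np.percentile(s,{"gauge":70,"dock":70}.get(k,85))
        T=(bg+hi)/2; m=(s>T).astype(np.uint8); m=cv2.morphologyEx(m,cv2.MORPH_OPEN,np.ones((9,9)))
        cc=cv2.convexHull(max(blobs(m),key=cv2.contourArea)).reshape(-1,2).astype(float)
        uv=(cc+.5)/4-.5+[a,b]
        P=ray(n,uv,Z[k])[:,:2].astype(np.float32)
        if k in("wide","narrow"):
            e=cv2.fitEllipse(uv.astype(np.float32)); C[n,k]=e[0]; e=ray(n,e[0],.05)[0].round(4),cv2.minEnclosingCircle(P)[1]*2
        else: r=cv2.minAreaRect(P);e=np.round(r[0],4),np.round(r[1],4),round(r[2],1)
        print(n,k,bg,hi,e)
for k in("wide","narrow"):print(k,tri(C["top",k],C["side",k]).round(4))
E
```

```text
top gauge 118.0 126.0 (array([ 0.5423, -0.3714]), array([0.2458, 0.0942]), 5.9)
top dock 118.0 136.0 (array([0.5907, 0.2909]), array([0.1194, 0.2205]), 1.7)
top wide 116.0 139.0 (array([ 0.6828, -0.1828,  0.05  ]), 0.06692907214164734)
top narrow 115.0 139.0 (array([ 0.5952, -0.1709,  0.05  ]), 0.05593740567564964)
top bl1 131.0 141.0 (array([0.4933, 0.0717]), array([0.0486, 0.0538]), 9.8)
top bl2 130.0 140.0 (array([ 0.5034, -0.0133]), array([0.0473, 0.0523]), 9.7)
side gauge 104.0 124.0 (array([ 0.499 , -0.3755]), array([0.1499, 0.0901]), 5.7)
side dock 107.0 121.0 (array([0.5933, 0.2906]), array([0.1207, 0.2231]), 1.8)
side wide 106.0 127.0 (array([ 0.6846, -0.182 ,  0.05  ]), 0.06659175455570221)
side narrow 104.0 127.0 (array([ 0.5972, -0.1701,  0.05  ]), 0.05629202350974083)
side bl1 100.0 129.0 (array([0.4958, 0.0705]), array([0.0497, 0.0525]), 8.0)
side bl2 101.0 129.0 (array([ 0.5041, -0.0144]), array([0.0493, 0.0519]), 9.9)
wide [ 0.6836 -0.1826  0.0507]
narrow [ 0.5961 -0.1707  0.0507]
```

```bash
cat >> h.py <<'E'
def go(x,y,z,ya):
    "prints total shift in present tool axes (cm) and the turn about tool z (deg) to bring tool y to world angle ya"
    s=read_state();R=cv2.Rodrigues(np.asarray(s["tcp_rot"],float))[0]
    d=R.T@(np.array([x,y,z])-s["tool_pos"])*100
    a=np.degrees(np.arctan2(R[1,1],R[0,1]));th=(a-ya+180)%360-180
    # shift after the turn
    c,q=np.cos(np.radians(th)),np.sin(np.radians(th));d2=np.array([[c,q,0],[-q,c,0],[0,0,1]])@d
    print("t%.2f pos"%s["time"],s["tool_pos"].round(4),"ya %.1f tilt %.1f"%(a,np.degrees(np.arccos(-R[2,2]))),"F",s["wrist_force"].round(1),"w %.3f gf %.1f"%(s["width"],s["grip_force"]),"\n shift now",d.round(2),"turn %.1f"%th,"shift after turn",d2.round(2))
E
```

>>> move_arm --series '[4,-3.92,-4.86,0,0,0,0,4,-3.92,-4.86,0,0,0,0,4,-3.92,-4.86,0,0,0,0,4,-3.92,-4.86,0,0,0,0,4,-3.92,-4.86,0,0,0,0]' --grip_force 20

```text
time: 1.52
tool_pos: [0.3669, 0.2991, 0.2395]
tcp_rot: [0.712, 3.059, 0.001]
wrist_force: [1.1, -0.8, -0.2]
width: 0.464
grip_force: 0.0
```

>>> move_arm --series '[4,-3.92,-4.86,0,0,0,0,4,-3.92,-4.86,0,0,0,0,4,-3.92,-4.86,0,0,0,0,4,-3.92,-4.86,0,0,0,0,4,-3.92,-4.86,0,0,0,0]'

```text
time: 2.15
tool_pos: [0.4354, -0.0057, 0.2399]
tcp_rot: [0.712, 3.058, 0.001]
wrist_force: [1.3, 0.2, 0.9]
width: 0.469
grip_force: 0.0
```

>>> move_arm --series '[4,-3.92,-4.86,0,0,0,0,4,-3.92,-4.86,0,0,0,0,4,-3.92,-4.86,0,0,0,0,4,-3.92,-4.86,0,0,0,0,4,-3.92,-4.86,0,0,0,0]'

```text
time: 2.78
tool_pos: [0.5038, -0.3105, 0.2396]
tcp_rot: [0.713, 3.059, 0.0]
wrist_force: [-0.3, 0.2, 0.2]
width: 0.471
grip_force: 0.0
```

>>> move_arm --series '[4,-3.92,-4.86,0,0,0,0,4,0,0,0,0,0,9.7,4,0,0,0,0,0,9.7,4,0,0,0,0,0,9.7,4,0,0,0,0,0,9.7]'

```text
time: 3.4
tool_pos: [0.5172, -0.3694, 0.2392]
tcp_rot: [-1.696, -2.644, -0.0]
wrist_force: [-0.6, 0.1, -0.4]
width: 0.465
grip_force: 0.0
```

>>> move_arm --series '[4,0,0,0,0,0,9.7,4,0,0,0,0,0,9.7,4,0,0,0,0,0,0]'

```text
time: 3.78
tool_pos: [0.5173, -0.3693, 0.2394]
tcp_rot: [2.109, 2.329, -0.0]
wrist_force: [-0.3, -0.4, -0.2]
width: 0.466
grip_force: 0.0
```

```bash
python3 -c "
from h import *
go(.517,-.370,.12,5.6)"
```

```text
t3.77 pos [ 0.5173 -0.3693  0.2394] ya 5.7 tilt 0.0 F [-0.3 -0.4 -0.2] w 0.466 gf 0.0 
 shift now [-0.07 -0.03 11.94] turn 0.1 shift after turn [-0.07 -0.03 11.94]
```

>>> move_arm --series '[4,0,0,5,0,0,0,4,0,0,5,0,0,0,4,0,0,3.5,0,0,0,4,0,0,2,0,0,0,4,0,0,1,0,0,0]'

```text
time: 4.4
tool_pos: [0.5172, -0.3692, 0.0735]
tcp_rot: [-2.109, -2.328, 0.0]
wrist_force: [-0.2, 0.3, -1.2]
width: 0.466
grip_force: 0.0
```

>>> move_arm --series '[4,0,0,1,0,0,0,4,0,0,0.9,0,0,0,4,0,0,0,0,0,0]'

```text
time: 4.78
tool_pos: [0.5171, -0.3692, 0.0551]
tcp_rot: [-2.11, -2.327, 0.0]
wrist_force: [0.6, 0.1, 0.2]
width: 0.47
grip_force: 0.0
```

```bash
python3 - <<'E'
from h import *
go(.517,-.370,.055,5.6)
im=read_camera("side");cv2.imwrite("pics/p1.png",cv2.resize(im[250:390,230:430,::-1],None,fx=4,fy=4,interpolation=cv2.INTER_CUBIC))
E
```

```text
t4.78 pos [ 0.5171 -0.3692  0.0551] ya 5.6 tilt 0.0 F [0.6 0.1 0.2] w 0.470 gf 0.0 
 shift now [-0.08 -0.02  0.01] turn -0.0 shift after turn [-0.08 -0.02  0.01]
```

View pics/p1.png

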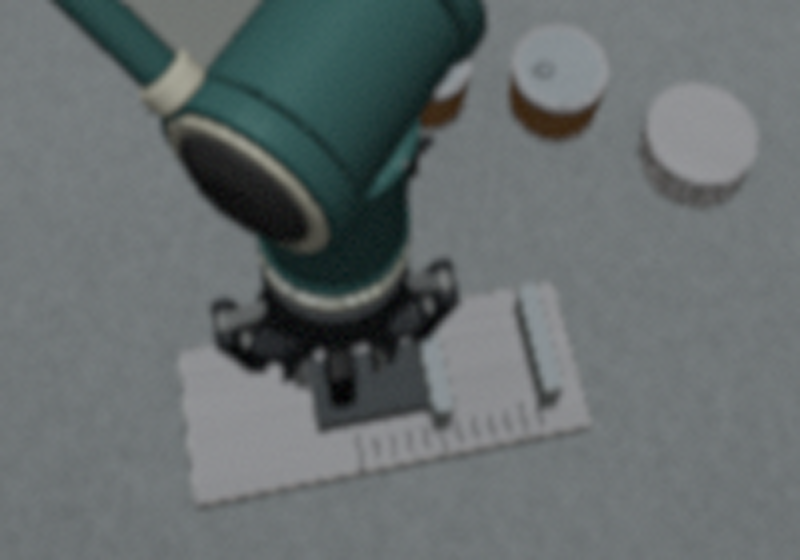

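The post, at crop (342,375), sits between the fingers. I'll close on it.

>>> move_arm --series '[3,0,0,0,0,0,0,2,0,0,0,0,0,0,1.2,0,0,0,0,0,0,1.2,0,0,0,0,0,0,1.2,0,0,0,0,0,0]' --grip_force 20

```text
time: 5.45
tool_pos: [0.5176, -0.3695, 0.0559]
tcp_rot: [2.11, 2.326, 0.0]
wrist_force: [-1.0, 0.2, 4.1]
width: 0.185
grip_force: 22.8
```

>>> move_arm --series '[1.2,0,-0.7,0,0,0,0,1.2,0,-0.7,0,0,0,0,1.2,0,0,0,0,0,0]'

```text
time: 5.82
tool_pos: [0.5026, -0.371, 0.0559]
tcp_rot: [2.111, 2.326, -0.001]
wrist_force: [-0.7, 1.3, 5.5]
width: 0.184
grip_force: 23.0
```

>>> move_arm --series '[1.2,0,-1,0,0,0,0,1.2,0,-1,0,0,0,0,1.2,0,-0.7,0,0,0,0,1.2,0,-0.4,0,0,0,0,1.2,0,0,0,0,0,0]'

```text
time: 6.45
tool_pos: [0.4715, -0.3741, 0.0559]
tcp_rot: [2.111, 2.326, -0.001]
wrist_force: [-0.8, 0.6, 7.0]
width: 0.18
grip_force: 23.1
```

>>> move_arm --series '[1.2,0,-0.3,0,0,0,0,1.2,0,-0.3,0,0,0,0,1.2,0,0,0,0,0,0]'

```text
time: 6.82
tool_pos: [0.4658, -0.3747, 0.0558]
tcp_rot: [2.111, 2.326, -0.001]
wrist_force: [0.0, 1.5, 7.7]
width: 0.183
grip_force: 23.1
```

>>> move_arm --series '[1.2,0,-0.3,0,0,0,0,1.2,0,0,0,0,0,0]'

```text
time: 7.08
tool_pos: [0.4629, -0.3749, 0.0559]
tcp_rot: [2.111, 2.326, -0.001]
wrist_force: [1.2, -0.0, 6.0]
width: 0.185
grip_force: 23.0
```

>>> move_arm --series '[1.2,0,-0.3,0,0,0,0,1.2,0,0,0,0,0,0]'

```text
time: 7.32
tool_pos: [0.4615, -0.3751, 0.0559]
tcp_rot: [2.11, 2.324, 0.002]
wrist_force: [6.3, 1.5, 3.4]
width: 0.181
grip_force: 22.6
```

>>> move_arm --series '[1.2,0,-0.3,0,0,0,0,1.2,0,0,0,0,0,0]'

```text
time: 7.58
tool_pos: [0.4615, -0.3751, 0.0559]
tcp_rot: [2.107, 2.32, 0.007]
wrist_force: [16.2, 3.8, -3.3]
width: 0.187
grip_force: 23.3
```

>>> move_arm --series '[4,0,0.6,0,0,0,0,4,0,0,0,0,0,0,4,0,0,0,0,0,0,4,0,0,-5,0,0,0,8.54,0,0,-6,0,0,0]'

```text
time: 8.2
tool_pos: [0.4615, -0.3735, 0.164]
tcp_rot: [-2.108, -2.322, 0.001]
wrist_force: [-0.1, -1.5, 0.3]
width: 0.667
grip_force: 0.0
```

>>> move_arm --series '[8.54,0,0,0,0,0,-10.55,8.54,0,0,0,0,0,-10.55,8.54,0,0,0,0,0,-10.55,8.54,0,0,0,0,0,-10.55,8.54,0,0,0,0,0,-10.55]'

```text
time: 8.82
tool_pos: [0.4626, -0.3745, 0.1648]
tcp_rot: [-0.849, -3.023, -0.0]
wrist_force: [-0.5, -0.2, 0.7]
width: 1.0
grip_force: 0.0
```

>>> move_arm --series '[8.54,0,0,0,0,0,-10.55,8.54,0,0,0,0,0,-10.55,8.54,0,0,0,0,0,-10.55,8.54,0,0,0,0,0,0]'

```text
time: 9.32
tool_pos: [0.4627, -0.3745, 0.1648]
tcp_rot: [-0.005, -3.141, -0.001]
wrist_force: [-0.1, -0.3, 0.0]
width: 1.005
grip_force: 0.0
```

```bash
python3 -c "
from h import *
go(.6837,-.1824,.1,90)"
```

```text
t9.32 pos [ 0.4627 -0.3745  0.1648] ya 89.8 tilt 0.1 F [-0.1 -0.3  0. ] w 1.005 gf 0.0 
 shift now [-22.05  19.27   6.47] turn -0.2 shift after turn [-22.1   19.2    6.47]
```

>>> move_arm --series '[8.54,-4.42,3.86,0,0,0,0,8.54,-4.42,3.86,0,0,0,0,8.54,-4.42,3.86,0,0,0,0,8.54,-4.42,3.86,0,0,0,0,8.54,-4.42,3.86,0,0,0,0]'

```text
time: 9.95
tool_pos: [0.6855, -0.1805, 0.1651]
tcp_rot: [-0.008, -3.141, 0.0]
wrist_force: [-0.4, -1.4, 1.2]
width: 0.999
grip_force: 0.0
```

>>> move_arm --series '[8.54,0,0,5,0,0,0,8.54,0,0,3,0,0,0,8.54,0,0,2,0,0,0,8.54,0,0,0,0,0,0]'

```text
time: 10.45
tool_pos: [0.683, -0.1814, 0.0631]
tcp_rot: [-0.004, -3.138, -0.002]
wrist_force: [-0.5, 0.6, -0.1]
width: 0.999
grip_force: 0.0
```

```bash
python3 - <<'E'
from h import *
go(.6837,-.1824,.022,90)
im=read_camera("side");cv2.imwrite("pics/p2.png",cv2.resize(im[200:320,290:430,::-1],None,fx=4,fy=4,interpolation=cv2.INTER_CUBIC))
E
```

```text
t10.45 pos [ 0.683  -0.1814  0.0631] ya 89.9 tilt 0.2 F [-0.5  0.6 -0.1] w 0.999 gf 0.0 
 shift now [-0.09 -0.1   4.11] turn -0.1 shift after turn [-0.09 -0.1   4.11]
```

View pics/p2.png

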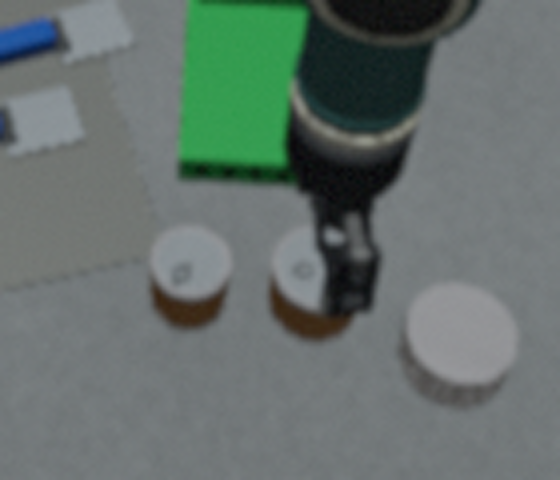

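```bash
python3 - <<'E'
from h import *
for p in([.683,-.181-.045,.066],[.683,-.181-.055,.066],[.6837,-.1824,.05]):
  print(((proj("side",p)-[290,200])*4).round(0))
E
```

```text
[[331. 311.]]
[[334. 325.]]
[[318. 264.]]
```

The near fingertip appears at crop (350,310), about 10 mm further +x than predicted. The tin is at (320,264), as expected. I'll check from above.

```bash
python3 - <<'E'
from h import *
im=read_camera("top");cv2.imwrite("pics/p3.png",cv2.resize(im[120:220,340:460,::-1],None,fx=5,fy=5,interpolation=cv2.INTER_CUBIC))
for p in([.683,-.181-.05,.066],[.683,-.181+.05,.066],[.6837,-.1824,.05],[.683,-.181,.13]):
  print(((proj("top",p)-[340,120])*5).round(0))
E
```

```text
[[373. 219.]]
[[210. 222.]]
[[290. 226.]]
[[307. 192.]]
```

View pics/p3.png

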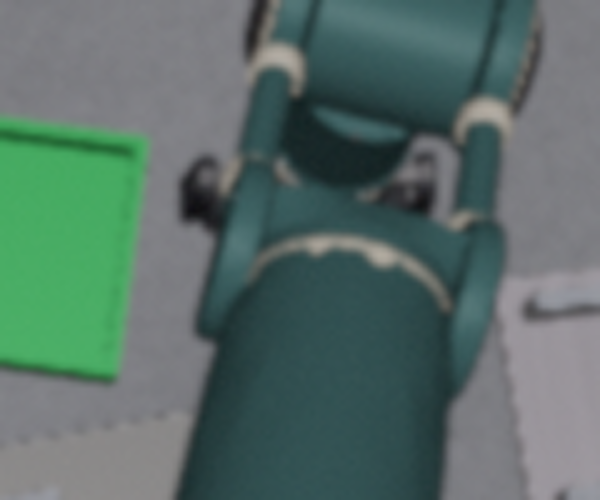

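>>> move_arm --series '[8.54,-0.1,-0.1,2.1,0,0,0,8.54,0,0,2,0,0,0,8.54,0,0,0,0,0,0]'

```text
time: 10.92
tool_pos: [0.683, -0.1819, 0.0208]
tcp_rot: [-0.001, -3.136, -0.003]
wrist_force: [-1.2, 0.4, -0.9]
width: 0.998
grip_force: 0.0
```

```bash
python3 - <<'E'
from h import *
go(.6837,-.1824,.022,90)
im=snap("side",3);cv2.imwrite("pics/p4.png",cv2.resize(im[235:295,345:400,::-1],None,fx=10,fy=10,interpolation=cv2.INTER_CUBIC))
for p in([.684,-.1824-.0425,.027],[.684,-.1824-.057,.027],[.673,-.1824-.057,.027],[.695,-.1824-.057,.027],[.6837,-.1824,.05],[.6837-.032,-.1824,.05],[.6837+.032,-.1824,.05]):
  print(((proj("side",p)-[345,235])*10).round(0))
E
```

```text
t10.93 pos [ 0.683  -0.1819  0.0208] ya 90.0 tilt 0.3 F [-1.2  0.4 -0.9] w 0.998 gf 0.0 
 shift now [-0.07 -0.05 -0.12] turn -0.0 shift after turn [-0.07 -0.05 -0.12]
[[264. 492.]]
[[273. 542.]]
[[233. 545.]]
[[314. 538.]]
[[244. 310.]]
[[128. 319.]]
[[360. 301.]]
```

View pics/p4.png

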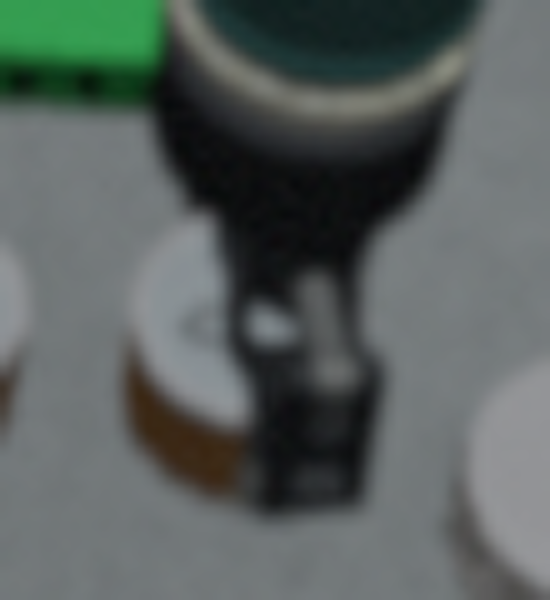

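```bash
python3 - <<'E'
from h import *
for z in(.06,.1,.15,.2):
  print(z,((proj("side",[.684,-.182,z])-[345,235])*10).round(0), ((proj("side",[.684,-.182-.04,z])-[345,235])*10).round(0))
# fingertip horizontal location from side view, candidates
for y in (-.225,-.24):
  for z in(.015,.027): print(y,z,ray("side",[345+31.0,235+50.5],z)[0].round(4))
im=read_camera("side");g=cv2.cvtColor(im,cv2.COLOR_RGB2GRAY)
for r in range(270,288,2):print(r,g[r,362:388].tolist())
E
```

```text
0.06 [[249. 290.]] [[276. 424.]]
0.1 [[265. 213.]] [[293. 348.]]
0.15 [[287. 109.]] [[317. 247.]]
0.2 [[311.  -5.]] [[343. 137.]]
-0.225 0.015 [ 0.6983 -0.224   0.015 ]
-0.225 0.027 [ 0.6957 -0.2298  0.027 ]
-0.24 0.015 [ 0.6983 -0.224   0.015 ]
-0.24 0.027 [ 0.6957 -0.2298  0.027 ]
270 [145, 142, 138, 135, 135, 127, 97, 58, 35, 35, 33, 32, 35, 39, 60, 82, 91, 94, 87, 64, 63, 82, 108, 121, 122, 121]
272 [144, 146, 144, 143, 143, 141, 134, 113, 72, 41, 32, 36, 39, 44, 58, 76, 92, 95, 87, 66, 47, 63, 98, 117, 123, 123]
274 [112, 130, 139, 144, 145, 146, 146, 134, 91, 42, 32, 33, 23, 24, 26, 38, 48, 49, 42, 26, 30, 67, 104, 119, 119, 122]
276 [53, 68, 85, 100, 120, 131, 135, 126, 93, 50, 23, 18, 17, 12, 24, 31, 39, 36, 32, 21, 33, 78, 114, 124, 121, 120]
278 [45, 42, 43, 46, 54, 60, 66, 63, 47, 27, 23, 17, 15, 19, 24, 31, 34, 31, 21, 22, 50, 92, 119, 124, 120, 119]
280 [41, 43, 45, 44, 42, 46, 45, 46, 45, 36, 22, 18, 18, 23, 23, 21, 25, 21, 13, 26, 66, 105, 119, 120, 120, 118]
282 [67, 54, 48, 46, 42, 44, 50, 58, 58, 47, 33, 19, 25, 39, 45, 46, 47, 40, 27, 34, 78, 112, 122, 119, 120, 120]
284 [111, 102, 90, 77, 69, 66, 69, 72, 65, 45, 23, 19, 25, 38, 43, 44, 43, 46, 44, 60, 90, 113, 121, 119, 117, 118]
286 [120, 120, 117, 115, 113, 110, 108, 104, 94, 80, 75, 80, 84, 85, 88, 93, 97, 104, 111, 114, 117, 117, 120, 120, 119, 118]
```

```bash
python3 - <<'E'
from h import *
for p in([.490,-.373,.047],[.490,-.384,.047],[.544,-.367,.047],[.544,-.378,.047]):print((proj("side",p)-[230,250])*4)
c=cv2.imread("pics/p1.png");cv2.imwrite("pics/p1b.png",cv2.resize(c[280:440,200:480],(800,457),interpolation=cv2.INTER_CUBIC)+40)
E
```

```text
[[288.42964185 377.04800153]]
[[289.44308707 396.30282662]]
[[378.77117201 358.63156573]]
[[380.52958671 377.57063106]]
```

View pics/p1b.png

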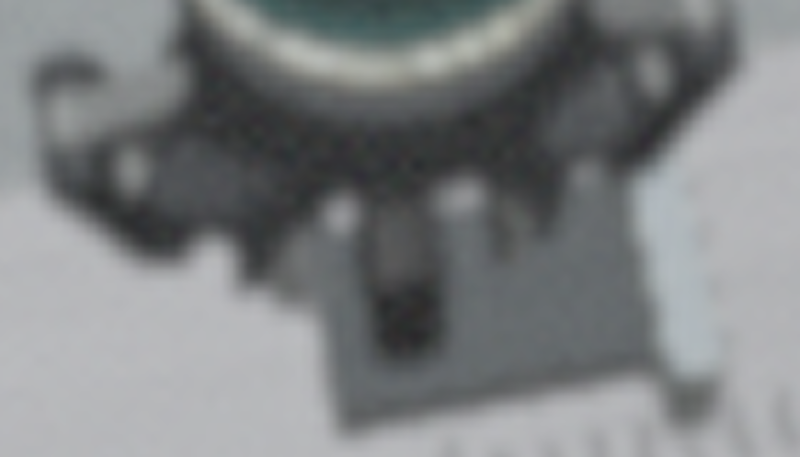

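The enlarged earlier view shows the fingertips at (300,383) and (380,369), where they should be, so there is no clear tool offset. I'll hedge with a 4 mm shift and close.

>>> move_arm --series '[8.54,0.35,0,-0.1,0,0,0,7,0,0,0,0,0,0,6,0,0,0,0,0,0,6,0,0,0,0,0,0,6,0,0,0,0,0,0]' --grip_force 40

```text
time: 11.75
tool_pos: [0.6827, -0.183, 0.0263]
tcp_rot: [0.001, 3.14, -0.001]
wrist_force: [-0.9, -0.7, 5.2]
width: 0.736
grip_force: 45.2
```

```bash
python3 - <<'E'
from h import *
go(.578,-.3665,.034,95.6)
im=snap("side",2);cv2.imwrite("pics/p5.png",cv2.resize(im[225:300,340:410,::-1],None,fx=8,fy=8,interpolation=cv2.INTER_CUBIC)+20)
E
```

```text
t11.75 pos [ 0.6827 -0.183   0.0263] ya 90.0 tilt 0.1 F [-0.9 -0.7  5.2] w 0.736 gf 45.2 
 shift now [ 10.46 -18.36  -0.77] turn -5.6 shift after turn [ 12.21 -17.25  -0.77]
```

View pics/p5.png

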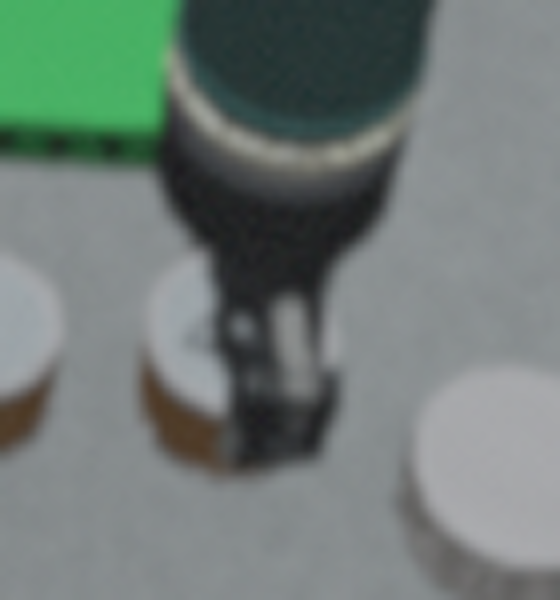

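>>> move_arm --series '[6,0,0,-1,0,0,0,6,0,0,-3,0,0,0,6,0,0,-4,0,0,0,6,0,0,0,0,0,-5.6,6,0,0,0,0,0,0]' --grip_force 60

```text
time: 12.48
tool_pos: [0.6816, -0.1822, 0.105]
tcp_rot: [0.151, -3.137, -0.001]
wrist_force: [-0.7, -0.9, -4.0]
width: 0.732
grip_force: 66.6
```

>>> move_arm --series '[6,2.44,-3.45,0,0,0,0,6,2.44,-3.45,0,0,0,0,6,2.44,-3.45,0,0,0,0,6,2.44,-3.45,0,0,0,0,6,2.44,-3.45,0,0,0,0]'

```text
time: 13.1
tool_pos: [0.5755, -0.3662, 0.1032]
tcp_rot: [0.149, -3.135, -0.004]
wrist_force: [-0.1, -0.1, -2.6]
width: 0.733
grip_force: 66.7
```

```bash
python3 - <<'E'
from h import *
go(.578,-.3665,.038,95.6)
im=snap("side",2);hsv=cv2.cvtColor(im,cv2.COLOR_RGB2HSV)
for cc in blobs(cv2.inRange(hsv,(5,70,40),(25,255,255)),12):print(cv2.boundingRect(cc))
cv2.imwrite("pics/p6.png",cv2.resize(im[250:390,250:420,::-1],None,fx=4,fy=4,interpolation=cv2.INTER_CUBIC)+20)
E
```

```text
t13.10 pos [ 0.5755 -0.3662  0.1032] ya 95.5 tilt 0.2 F [-0.1 -0.1 -2.6] w 0.733 gf 66.7 
 shift now [-0.27 -0.07  6.52] turn -0.1 shift after turn [-0.27 -0.07  6.52]
(547, 392, 11, 8)
(328, 339, 10, 7)
(55, 66, 32, 10)
(331, 52, 224, 309)
```

View pics/p6.png

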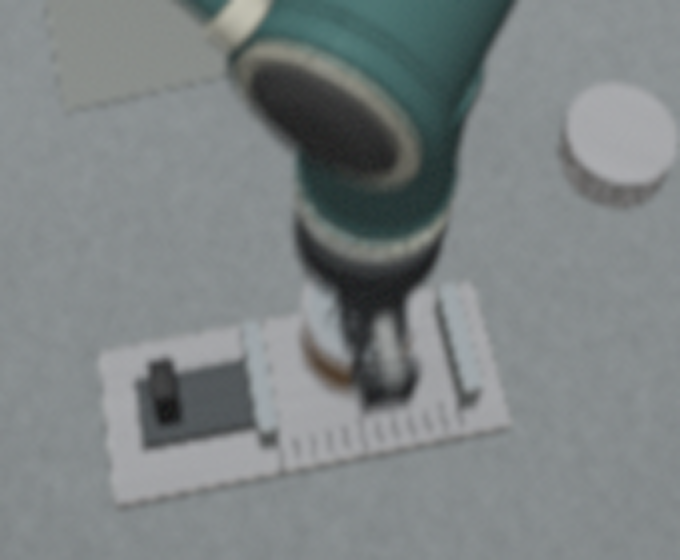

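The tin is held over the middle of the bed at crop (355,350), and the jaw is fully back. Lowering it.

>>> move_arm --series '[6,-0.25,0,3,0,0,0,6,0,0,2,0,0,0,6,0,0,1,0,0,0,6,0,0,0.3,0,0,0,6,0,0,0,0,0,0]'

```text
time: 13.82
tool_pos: [0.5804, -0.3658, 0.0427]
tcp_rot: [-0.153, 3.137, -0.001]
wrist_force: [-0.5, -0.3, -3.1]
width: 0.731
grip_force: 66.9
```

>>> move_arm --series '[6,0,0,0.2,0,0,0,6,0,0,0,0,0,0]'

```text
time: 14.08
tool_pos: [0.5803, -0.3661, 0.041]
tcp_rot: [-0.153, 3.137, -0.001]
wrist_force: [0.1, -0.1, -3.3]
width: 0.731
grip_force: 66.9
```

>>> move_arm --series '[6,0,0,0.2,0,0,0,6,0,0,0,0,0,0]'

```text
time: 14.32
tool_pos: [0.5801, -0.3661, 0.0385]
tcp_rot: [-0.153, 3.137, -0.001]
wrist_force: [-0.2, -0.3, -2.4]
width: 0.73
grip_force: 67.2
```

>>> move_arm --series '[6,0,0,0.1,0,0,0,6,0,0,0,0,0,0]'

```text
time: 14.58
tool_pos: [0.5801, -0.3661, 0.0385]
tcp_rot: [-0.153, 3.138, -0.001]
wrist_force: [-3.5, 2.4, 6.8]
width: 0.732
grip_force: 67.7
```

>>> move_arm --series '[6,0,0,0.1,0,0,0,6,0,0,0,0,0,0]'

```text
time: 14.82
tool_pos: [0.5801, -0.3661, 0.0384]
tcp_rot: [-0.153, 3.138, -0.001]
wrist_force: [-4.5, 3.4, 10.0]
width: 0.731
grip_force: 68.5
```

>>> move_arm --series '[8.54,0,0,-0.1,0,0,0,8.54,0,0,0,0,0,0,8.54,0,0,0,0,0,0,8.54,0,0,0,0,0,0,8.54,0,0,-1,0,0,0]' --grip_force 20

```text
time: 15.45
tool_pos: [0.5791, -0.3653, 0.0463]
tcp_rot: [0.153, -3.136, -0.002]
wrist_force: [-0.1, -0.1, -0.8]
width: 1.001
grip_force: 0.0
```

>>> move_arm --series '[8.54,0,0,-3,0,0,0,8.54,0,0,-5,0,0,0,8.54,0,0,-5,0,0,0,4,0,0,0,0,0,10.6,4,0,0,0,0,0,10.6]'

```text
time: 16.08
tool_pos: [0.5808, -0.3664, 0.1799]
tcp_rot: [0.436, 3.108, -0.003]
wrist_force: [0.1, 0.7, 0.4]
width: 0.605
grip_force: 0.0
```

>>> move_arm --series '[4,0,0,0,0,0,10.6,4,0,0,0,0,0,10.6,4,0,0,0,0,0,10.6,4,0,0,0,0,0,10.6,4,0,0,0,0,0,10.6]'

```text
time: 16.7
tool_pos: [0.5801, -0.366, 0.1782]
tcp_rot: [1.778, 2.589, 0.0]
wrist_force: [-0.3, 0.4, 0.3]
width: 0.473
grip_force: 0.0
```

>>> move_arm --series '[4,0,0,0,0,0,10.6,4,0,0,0,0,0,5.2,4,0,0,0,0,0,0]'

```text
time: 17.08
tool_pos: [0.5801, -0.366, 0.178]
tcp_rot: [2.109, 2.327, 0.0]
wrist_force: [-0.4, 0.6, 0.2]
width: 0.468
grip_force: 0.0
```

```bash
python3 -c "
from h import *
go(.4625,-.375,.055,5.6)"
```

```text
t17.07 pos [ 0.5801 -0.366   0.178 ] ya 5.6 tilt 0.0 F [-0.4  0.6  0.2] w 0.468 gf 0.0 
 shift now [  0.26 -11.8   12.29] turn 0.0 shift after turn [  0.26 -11.8   12.29]
```

>>> move_arm --series '[4,0.26,-5.9,0,0,0,0,4,0,-5.9,0,0,0,0,4,0,0,4,0,0,0,4,0,0,4,0,0,0,4,0,0,2.5,0,0,0]'

```text
time: 17.7
tool_pos: [0.4612, -0.3742, 0.0708]
tcp_rot: [-2.108, -2.327, -0.0]
wrist_force: [0.4, 0.0, 0.9]
width: 0.474
grip_force: 0.0
```

>>> move_arm --series '[4,0,0,1.3,0,0,0,4,0,0,0.5,0,0,0,4,0,0,0,0,0,0,2.5,0,0,0,0,0,0,1.2,0,0,0,0,0,0]'

```text
time: 18.32
tool_pos: [0.4628, -0.3754, 0.0555]
tcp_rot: [2.109, 2.326, -0.0]
wrist_force: [-0.7, 0.8, 2.6]
width: 0.187
grip_force: 23.1
```

>>> move_arm --series '[1.2,0,0,0,0,0,0,1.2,0,0,0,0,0,0,1.2,0,0,0,0,0,0,1.2,0,0.6,0,0,0,0,1.2,0,0.6,0,0,0,0]'

```text
time: 18.95
tool_pos: [0.4745, -0.3742, 0.0556]
tcp_rot: [2.11, 2.326, -0.001]
wrist_force: [-2.8, 0.1, 6.6]
width: 0.183
grip_force: 23.7
```

>>> move_arm --series '[1.2,0,0.6,0,0,0,0,1.2,0,0.4,0,0,0,0,1.2,0,0.4,0,0,0,0,1.2,0,0.4,0,0,0,0,1.2,0,0,0,0,0,0]'

```text
time: 19.58
tool_pos: [0.4926, -0.3724, 0.0556]
tcp_rot: [2.11, 2.326, -0.0]
wrist_force: [-1.9, 0.3, 6.2]
width: 0.183
grip_force: 23.7
```

>>> move_arm --series '[1.2,0,0.3,0,0,0,0,1.2,0,0.3,0,0,0,0,1.2,0,0.3,0,0,0,0,1.2,0,0.3,0,0,0,0,1.2,0,0,0,0,0,0]'

```text
time: 20.2
tool_pos: [0.5043, -0.3712, 0.0556]
tcp_rot: [2.11, 2.326, -0.001]
wrist_force: [-2.5, 0.5, 7.0]
width: 0.186
grip_force: 23.7
```

>>> move_arm --series '[1.2,0,0.2,0,0,0,0,1.2,0,0,0,0,0,0]'

```text
time: 20.45
tool_pos: [0.5061, -0.371, 0.0555]
tcp_rot: [2.11, 2.326, -0.001]
wrist_force: [-3.1, 1.3, 8.2]
width: 0.181
grip_force: 23.7
```

>>> move_arm --series '[1.2,0,0.1,0,0,0,0,1.2,0,0,0,0,0,0]'

```text
time: 20.7
tool_pos: [0.507, -0.371, 0.0555]
tcp_rot: [2.11, 2.327, -0.001]
wrist_force: [-3.4, -0.3, 7.0]
width: 0.183
grip_force: 23.8
```

>>> move_arm --series '[1.2,0,0.1,0,0,0,0,1.2,0,0,0,0,0,0]'

```text
time: 20.95
tool_pos: [0.5074, -0.3709, 0.0555]
tcp_rot: [-2.11, -2.327, 0.002]
wrist_force: [-5.4, -0.1, 8.4]
width: 0.183
grip_force: 23.9
```

>>> move_arm --series '[1.2,0,0.1,0,0,0,0,1.2,0,0,0,0,0,0]'

```text
time: 21.2
tool_pos: [0.5075, -0.3709, 0.0555]
tcp_rot: [-2.109, -2.326, 0.004]
wrist_force: [-7.8, -0.3, 10.0]
width: 0.182
grip_force: 24.2
```

>>> move_arm --series '[1.2,0,0.1,0,0,0,0,1.2,0,0,0,0,0,0]'

```text
time: 21.45
tool_pos: [0.5076, -0.3709, 0.0555]
tcp_rot: [-2.108, -2.325, 0.005]
wrist_force: [-11.2, -0.8, 11.5]
width: 0.179
grip_force: 24.4
```

>>> move_arm --series '[1.2,0,0.1,0,0,0,0,1.2,0,0,0,0,0,0]'

```text
time: 21.7
tool_pos: [0.5076, -0.3708, 0.0555]
tcp_rot: [-2.107, -2.324, 0.007]
wrist_force: [-14.9, -0.3, 14.8]
width: 0.19
grip_force: 25.0
```

>>> move_arm --series '[1.2,0,0.1,0,0,0,0,1.2,0,0,0,0,0,0,1.2,0,0,0,0,0,0,1.2,0,-0.5,0,0,0,0,1.2,0,-0.5,0,0,0,0]'

```text
time: 22.32
tool_pos: [0.5031, -0.3714, 0.0555]
tcp_rot: [2.109, 2.325, 0.001]
wrist_force: [1.7, 0.4, 4.6]
width: 0.186
grip_force: 23.6
```

>>> move_arm --series '[1.2,0,-1,0,0,0,0,1.2,0,-1,0,0,0,0,1.2,0,-1,0,0,0,0,1.2,0,-0.7,0,0,0,0,1.2,0,0,0,0,0,0]'

```text
time: 22.95
tool_pos: [0.4652, -0.3751, 0.0555]
tcp_rot: [2.11, 2.326, -0.001]
wrist_force: [-1.3, 1.0, 8.4]
width: 0.184
grip_force: 24.0
```

>>> move_arm --series '[1.2,0,-0.3,0,0,0,0,1.2,0,0,0,0,0,0]'

```text
time: 23.2
tool_pos: [0.4629, -0.3754, 0.0555]
tcp_rot: [2.109, 2.326, -0.0]
wrist_force: [0.3, 0.1, 7.5]
width: 0.181
grip_force: 23.9
```

>>> move_arm --series '[4,0,0,0,0,0,0,4,0,0,0,0,0,0,4,0,0,-5,0,0,0,8.54,0,0,-6,0,0,0,8.54,0,0,0,0,0,-10]'

```text
time: 23.82
tool_pos: [0.4652, -0.3775, 0.1704]
tcp_rot: [1.888, 2.497, -0.001]
wrist_force: [0.0, -1.5, -0.8]
width: 0.874
grip_force: 0.0
```

>>> move_arm --series '[8.54,0,0,0,0,0,-10,8.54,0,0,0,0,0,-10,8.54,0,0,0,0,0,-10,8.54,0,0,0,0,0,-10,8.54,0,0,0,0,0,-10]'

```text
time: 24.45
tool_pos: [0.4617, -0.3744, 0.1633]
tcp_rot: [-0.656, -3.071, -0.001]
wrist_force: [0.4, -0.2, 0.8]
width: 1.0
grip_force: 0.0
```

>>> move_arm --series '[8.54,0,0,0,0,0,-10,8.54,0,0,0,0,0,-10,8.54,0,0,0,0,0,-10,8.54,0,0,0,0,0,0]'

```text
time: 24.95
tool_pos: [0.4617, -0.3744, 0.1635]
tcp_rot: [0.15, -3.137, -0.002]
wrist_force: [0.7, 0.7, -0.0]
width: 1.0
grip_force: 0.0
```

```bash
python3 - <<'E'
from h import *
go(.601,-.364,.036,95.6)
for n,(a,b,c,d) in(("side",(310,310,375,375)),("top",(430,165,480,230))):
    im=snap(n,2);hsv=cv2.cvtColor(im,cv2.COLOR_RGB2HSV)
    for cc in blobs(cv2.inRange(hsv,(5,70,40),(25,255,255))[b:d,a:c].copy(),8):print(n,np.add(cv2.boundingRect(cc),[a,b,0,0]))
print(proj("side",[.601,-.396,.012]),proj("side",[.601-.032,-.364,.04]))
E
```

```text
t24.95 pos [ 0.4617 -0.3744  0.1635] ya 95.5 tilt 0.1 F [ 0.7  0.7 -0. ] w 1.000 gf 0.0 
 shift now [-13.98  -0.3   12.73] turn -0.1 shift after turn [-13.98  -0.33  12.73]
side [337 342  22  11]
top [446 190  11  12]
[[349.23174474 354.82742565]] [[334.91310243 338.48307668]]
```

>>> move_arm --series '[8.54,-4.7,-0.1,0,0,0,0,8.54,-4.7,-0.1,0,0,0,0,8.54,-4.6,-0.1,0,0,0,0,8.54,0,0,4,0,0,0,8.54,0,0,4,0,0,0]'

```text
time: 25.78
tool_pos: [0.6033, -0.3642, 0.084]
tcp_rot: [-0.152, 3.136, -0.002]
wrist_force: [-0.0, 0.6, -0.1]
width: 1.006
grip_force: 0.0
```

>>> move_arm --series '[8.54,0,0,3,0,0,0,8.54,0,0,1.6,0,0,0,8.54,0,0,0,0,0,0,7,0,0,0,0,0,0,6,0,0,0,0,0,0]' --grip_force 40

```text
time: 26.4
tool_pos: [0.6031, -0.3651, 0.0408]
tcp_rot: [-0.152, 3.135, -0.003]
wrist_force: [-1.3, 0.4, 3.4]
width: 0.737
grip_force: 45.4
```

>>> move_arm --series '[6,0,0,0,0,0,0,6,0,0,0,0,0,0,6,0,0,0,0,0,0]' --grip_force 60

```text
time: 26.78
tool_pos: [0.6032, -0.3651, 0.0409]
tcp_rot: [-0.152, 3.135, -0.003]
wrist_force: [-2.2, -0.1, 6.6]
width: 0.731
grip_force: 65.4
```

>>> move_arm --series '[6,0,0,-1,0,0,0,6,0,0,-4,0,0,0,6,0,0,-5,0,0,0,6,0,0,0,0,0,10.5,6,0,0,0,0,0,10.5]'

```text
time: 27.4
tool_pos: [0.6021, -0.3643, 0.1397]
tcp_rot: [0.431, 3.11, -0.001]
wrist_force: [0.2, 0.3, -4.1]
width: 0.73
grip_force: 66.6
```

>>> move_arm --series '[6,0,0,0,0,0,10.5,6,0,0,0,0,0,10.5,6,0,0,0,0,0,10.5,6,0,0,0,0,0,10.5,6,0,0,0,0,0,10.5]'

```text
time: 28.02
tool_pos: [0.6014, -0.3638, 0.1379]
tcp_rot: [-1.763, -2.599, 0.0]
wrist_force: [-0.4, 0.4, -2.9]
width: 0.729
grip_force: 66.5
```

>>> move_arm --series '[6,0,0,0,0,0,10.5,6,0,0,0,0,0,10.5,6,0,0,0,0,0,10.5,6,0,0,0,0,0,0]'

```text
time: 28.52
tool_pos: [0.6015, -0.3639, 0.1379]
tcp_rot: [-2.394, -2.033, 0.0]
wrist_force: [-0.6, -0.3, -2.5]
width: 0.73
grip_force: 66.5
```

```bash
python3 -c "
from h import *
go(.6808,-.0375,.037,-9.4)"
```

```text
t28.52 pos [ 0.6015 -0.3639  0.1379] ya -9.3 tilt 0.0 F [-0.6 -0.3 -2.5] w 0.730 gf 66.5 
 shift now [33.49  2.55 10.1 ] turn 0.1 shift after turn [33.49  2.5  10.1 ]
```

>>> move_arm --series '[6,5.58,0.42,0,0,0,0,6,5.58,0.42,0,0,0,0,6,5.58,0.42,0,0,0,0,6,5.58,0.42,0,0,0,0,6,5.58,0.42,0,0,0,0]'

```text
time: 29.15
tool_pos: [0.6684, -0.0906, 0.1383]
tcp_rot: [2.393, 2.036, 0.0]
wrist_force: [1.3, 0.2, -3.9]
width: 0.731
grip_force: 66.5
```

>>> move_arm --series '[6,5.58,0.42,0,0,0,0,6,0,0,3,0,0,0,6,0,0,3,0,0,0,6,0,0,2.5,0,0,0,6,0,0,0.5,0,0,0]'

```text
time: 29.78
tool_pos: [0.6793, -0.0376, 0.0456]
tcp_rot: [-2.391, -2.033, 0.006]
wrist_force: [-1.1, 0.0, -3.1]
width: 0.732
grip_force: 66.6
```

>>> move_arm --series '[6,0,0,0.5,0,0,0,6,0,0,0.3,0,0,0,6,0,0,0.1,0,0,0,6,0,0,0,0,0,0]'

```text
time: 30.28
tool_pos: [0.682, -0.0381, 0.04]
tcp_rot: [2.396, 2.031, 0.001]
wrist_force: [0.1, 0.0, -3.7]
width: 0.728
grip_force: 66.6
```

>>> move_arm --series '[6,0,0,0.2,0,0,0,6,0,0,0,0,0,0]'

```text
time: 30.52
tool_pos: [0.6814, -0.038, 0.0372]
tcp_rot: [-2.396, -2.031, 0.0]
wrist_force: [-1.0, 0.5, -2.9]
width: 0.731
grip_force: 66.6
```

>>> move_arm --series '[6,0,0,0.2,0,0,0,6,0,0,0,0,0,0]'

```text
time: 30.78
tool_pos: [0.6817, -0.0379, 0.0369]
tcp_rot: [-2.396, -2.031, 0.0]
wrist_force: [-4.3, 0.3, 6.1]
width: 0.728
grip_force: 67.6
```

>>> move_arm --series '[8.54,0,0,-0.1,0,0,0,8.54,0,0,0,0,0,0,8.54,0,0,0,0,0,0,8.54,0,0,-3,0,0,0,8.54,0,0,-6,0,0,0]' --grip_force 20

```text
time: 31.4
tool_pos: [0.6786, -0.0378, 0.1229]
tcp_rot: [-2.392, -2.027, 0.009]
wrist_force: [0.9, -0.0, 0.3]
width: 1.004
grip_force: 0.0
```

>>> move_arm --series '[8.54,0,0,0,0,0,10.7,8.54,0,0,0,0,0,10.7,8.54,0,0,0,0,0,10.7,8.54,0,0,0,0,0,10.7,8.54,0,0,0,0,0,10.7]'

```text
time: 32.02
tool_pos: [0.6816, -0.038, 0.1261]
tcp_rot: [-3.057, -0.726, 0.0]
wrist_force: [0.1, -0.1, -0.3]
width: 1.001
grip_force: 0.0
```

>>> move_arm --series '[8.54,0,0,0,0,0,10.7,8.54,0,0,0,0,0,10.7,8.54,0,0,0,0,0,0]'

```text
time: 32.4
tool_pos: [0.6816, -0.038, 0.1261]
tcp_rot: [3.138, 0.159, -0.0]
wrist_force: [0.2, -0.8, 0.4]
width: 0.996
grip_force: 0.0
```

```bash
python3 - <<'E'
from h import *
go(.5962,-.1705,.022,-84.4)
im=snap("side",2);hsv=cv2.cvtColor(im,cv2.COLOR_RGB2HSV);m=cv2.inRange(hsv,(5,70,40),(25,255,255));m[300:]=0;m[:150]=0
for cc in blobs(m,8):print(cv2.boundingRect(cc))
E
```

```text
t32.40 pos [ 0.6816 -0.038   0.1261] ya -84.2 tilt 0.0 F [ 0.2 -0.8  0.4] w 0.996 gf 0.0 
 shift now [-9.83 12.32 10.41] turn 0.2 shift after turn [-9.79 12.35 10.41]
(328, 272, 17, 10)
(351, 227, 18, 10)
(447, 150, 80, 150)
```

>>> move_arm --series '[8.54,-3.28,4.1,0,0,0,0,8.54,-3.28,4.1,0,0,0,0,8.54,-3.27,4.12,0,0,0,0,8.54,0,0,4,0,0,0,8.54,0,0,3.5,0,0,0]'

```text
time: 33.12
tool_pos: [0.5959, -0.1715, 0.0511]
tcp_rot: [3.137, 0.157, 0.003]
wrist_force: [0.4, 0.4, 0.3]
width: 0.999
grip_force: 0.0
```

>>> move_arm --series '[8.54,0,0,2,0,0,0,8.54,0,0,0.8,0,0,0,8.54,0,0,0,0,0,0,7,0,0,0,0,0,0,5,0,0,0,0,0,0]' --grip_force 40

```text
time: 33.75
tool_pos: [0.5972, -0.1707, 0.0248]
tcp_rot: [3.136, 0.156, 0.004]
wrist_force: [-0.2, 2.7, 20.5]
width: 0.623
grip_force: 19.2
```

>>> move_arm --series '[5,0,0,0,0,0,0,5,0,0,0,0,0,0,5,0,0,0,0,0,0]' --grip_force 60

```text
time: 34.12
tool_pos: [0.5975, -0.1708, 0.0251]
tcp_rot: [3.137, 0.156, 0.005]
wrist_force: [0.4, -0.3, 5.4]
width: 0.618
grip_force: 63.5
```

```bash
python3 - <<'E'
from h import *
go(.58,-.366,.14,-84.4)
E
```

```text
t34.12 pos [ 0.5975 -0.1708  0.0251] ya -84.3 tilt 0.2 F [ 0.4 -0.3  5.4] w 0.618 gf 63.5 
 shift now [ -3.64  19.27 -11.47] turn 0.1 shift after turn [ -3.61  19.27 -11.47]
```

>>> move_arm --series '[5,0,0,-1,0,0,0,5,0,0,-3.5,0,0,0,5,0,0,-4,0,0,0,5,-0.9,4.8,0,0,0,0,5,-0.9,4.8,0,0,0,0]'

```text
time: 34.75
tool_pos: [0.5876, -0.268, 0.1093]
tcp_rot: [3.137, 0.158, 0.001]
wrist_force: [1.4, -0.4, -1.8]
width: 0.62
grip_force: 63.6
```

>>> move_arm --series '[5,-0.9,4.8,0,0,0,0,5,-0.9,4.8,0,0,0,0,5,0,0,3,0,0,0,5,0,0,2.5,0,0,0,5,0,0,0,0,0,0]'

```text
time: 35.38
tool_pos: [0.5761, -0.3632, 0.0498]
tcp_rot: [-3.133, -0.154, 0.01]
wrist_force: [0.4, -1.0, -2.1]
width: 0.617
grip_force: 63.6
```

```bash
python3 - <<'E'
from h import *
go(.579,-.3655,.0371,-84.4)
E
```

```text
t35.38 pos [ 0.5761 -0.3632  0.0498] ya -84.4 tilt 0.4 F [ 0.4 -1.  -2.1] w 0.617 gf 63.6 
 shift now [0.27 0.26 1.27] turn 0.0 shift after turn [0.27 0.26 1.27]
```

>>> move_arm --series '[5,0.2,0.2,0.6,0,0,0,5,0,0,0.3,0,0,0,5,0,0,0,0,0,0]'

```text
time: 35.75
tool_pos: [0.5817, -0.3668, 0.0449]
tcp_rot: [3.137, 0.156, 0.001]
wrist_force: [-0.1, 0.1, -2.5]
width: 0.617
grip_force: 63.6
```

>>> move_arm --series '[5,0,0,0.2,0,0,0,5,0,0,0,0,0,0]'

```text
time: 36.0
tool_pos: [0.5813, -0.3667, 0.0424]
tcp_rot: [3.138, 0.155, 0.0]
wrist_force: [1.0, -1.1, -2.1]
width: 0.615
grip_force: 63.6
```

>>> move_arm --series '[5,0,0,0.2,0,0,0,5,0,0,0,0,0,0]'

```text
time: 36.25
tool_pos: [0.5811, -0.3666, 0.04]
tcp_rot: [-3.137, -0.155, 0.001]
wrist_force: [0.2, 0.7, -1.9]
width: 0.616
grip_force: 63.6
```

>>> move_arm --series '[5,0,0,0.2,0,0,0,5,0,0,0,0,0,0]'

```text
time: 36.5
tool_pos: [0.5811, -0.3666, 0.038]
tcp_rot: [-3.137, -0.155, 0.001]
wrist_force: [-0.0, 0.1, -1.8]
width: 0.616
grip_force: 63.6
```

>>> move_arm --series '[5,0,0,0.1,0,0,0,5,0,0,0,0,0,0]'

```text
time: 36.75
tool_pos: [0.5813, -0.3668, 0.0373]
tcp_rot: [3.138, 0.155, 0.0]
wrist_force: [-0.5, -0.9, -2.0]
width: 0.619
grip_force: 63.7
```

>>> move_arm --series '[5,0,0,0.1,0,0,0,5,0,0,0,0,0,0]'

```text
time: 37.0
tool_pos: [0.5813, -0.3668, 0.0372]
tcp_rot: [3.138, 0.155, 0.0]
wrist_force: [-3.0, 1.7, 4.5]
width: 0.617
grip_force: 64.0
```

>>> move_arm --series '[8.54,0,0,-0.1,0,0,0,8.54,0,0,0,0,0,0,8.54,0,0,0,0,0,0,8.54,0,0,0,0,0,0,8.54,0,0,-1,0,0,0]' --grip_force 20

```text
time: 37.62
tool_pos: [0.5804, -0.3662, 0.0464]
tcp_rot: [-3.136, -0.155, 0.003]
wrist_force: [-0.1, 1.0, 0.4]
width: 0.998
grip_force: 0.0
```

>>> move_arm --series '[8.54,0,0,-3,0,0,0,8.54,0,0,-5,0,0,0,8.54,0,0,-5,0,0,0,4,0,0,0,0,0,-10,4,0,0,0,0,0,-10]'

```text
time: 38.25
tool_pos: [0.5821, -0.3672, 0.18]
tcp_rot: [3.058, 0.706, 0.004]
wrist_force: [-0.6, 0.2, -0.1]
width: 0.604
grip_force: 0.0
```

>>> move_arm --series '[4,0,0,0,0,0,-10,4,0,0,0,0,0,-10,4,0,0,0,0,0,-10,4,0,0,0,0,0,-10,4,0,0,0,0,0,-10]'

```text
time: 38.88
tool_pos: [0.5814, -0.3668, 0.1782]
tcp_rot: [2.475, 1.934, 0.0]
wrist_force: [0.3, -0.9, -0.1]
width: 0.467
grip_force: 0.0
```

>>> move_arm --series '[4,0,0,0,0,0,-10,4,0,0,0,0,0,-10,4,0,0,0,0,0,0]'

```text
time: 39.25
tool_pos: [0.5814, -0.3668, 0.1781]
tcp_rot: [2.11, 2.326, 0.0]
wrist_force: [-0.5, 0.3, 0.8]
width: 0.467
grip_force: 0.0
```

```bash
python3 -c "
from h import *
go(.463,-.375,.055,5.6)"
```

```text
t39.25 pos [ 0.5814 -0.3668  0.1781] ya 5.6 tilt 0.0 F [-0.5  0.3  0.8] w 0.467 gf 0.0 
 shift now [  0.34 -11.87  12.3 ] turn -0.0 shift after turn [  0.35 -11.87  12.3 ]
```

>>> move_arm --series '[4,0.34,-5.95,0,0,0,0,4,0,-5.9,0,0,0,0,4,0,0,4,0,0,0,4,0,0,4,0,0,0,4,0,0,2.5,0,0,0]'

```text
time: 39.88
tool_pos: [0.462, -0.3745, 0.0708]
tcp_rot: [-2.113, -2.323, 0.0]
wrist_force: [-0.1, 0.1, 0.2]
width: 0.464
grip_force: 0.0
```

>>> move_arm --series '[4,0,0,1.3,0,0,0,4,0,0,0.5,0,0,0,4,0,0,0,0,0,0,2.5,0,0,0,0,0,0,1.2,0,0,0,0,0,0]'

```text
time: 40.5
tool_pos: [0.4637, -0.3757, 0.0556]
tcp_rot: [2.108, 2.327, -0.0]
wrist_force: [-1.5, 0.7, 2.7]
width: 0.18
grip_force: 23.3
```

>>> move_arm --series '[1.2,0,0,0,0,0,0,1.2,0,0,0,0,0,0,1.2,0,0.6,0,0,0,0,1.2,0,0.6,0,0,0,0,1.2,0,0.6,0,0,0,0]'

```text
time: 41.12
tool_pos: [0.4813, -0.3739, 0.0555]
tcp_rot: [2.108, 2.328, -0.001]
wrist_force: [-1.7, 0.1, 6.9]
width: 0.186
grip_force: 23.9
```

>>> move_arm --series '[1.2,0,0.4,0,0,0,0,1.2,0,0.4,0,0,0,0,1.2,0,0.4,0,0,0,0,1.2,0,0.4,0,0,0,0,1.2,0,0.3,0,0,0,0]'

```text
time: 41.75
tool_pos: [0.4999, -0.372, 0.0555]
tcp_rot: [2.108, 2.328, -0.001]
wrist_force: [-3.8, 0.3, 7.1]
width: 0.181
grip_force: 24.0
```

>>> move_arm --series '[1.2,0,0.3,0,0,0,0,1.2,0,0.3,0,0,0,0,1.2,0,0.3,0,0,0,0,1.2,0,0.3,0,0,0,0,1.2,0,0,0,0,0,0]'

```text
time: 42.38
tool_pos: [0.5122, -0.3708, 0.0556]
tcp_rot: [2.108, 2.328, -0.001]
wrist_force: [-1.6, 0.6, 6.8]
width: 0.185
grip_force: 23.8
```

Contact should come at about x = .5175.

>>> move_arm --series '[1.2,0,0.2,0,0,0,0,1.2,0,0.2,0,0,0,0,1.2,0,0,0,0,0,0]'

```text
time: 42.75
tool_pos: [0.516, -0.3704, 0.0556]
tcp_rot: [2.108, 2.328, -0.001]
wrist_force: [-2.6, 0.4, 7.2]
width: 0.184
grip_force: 23.9
```

>>> move_arm --series '[1.2,0,0.1,0,0,0,0,1.2,0,0.1,0,0,0,0,1.2,0,0,0,0,0,0]'

```text
time: 43.12
tool_pos: [0.5175, -0.3703, 0.0555]
tcp_rot: [2.108, 2.328, -0.002]
wrist_force: [-4.3, -0.1, 7.6]
width: 0.187
grip_force: 24.0
```

>>> move_arm --series '[1.2,0,0.1,0,0,0,0,1.2,0,0.1,0,0,0,0,1.2,0,0,0,0,0,0]'

```text
time: 43.5
tool_pos: [0.5175, -0.3702, 0.0555]
tcp_rot: [-2.107, -2.327, 0.005]
wrist_force: [-10.2, 0.0, 11.5]
width: 0.184
grip_force: 24.5
```

>>> move_arm --series '[1.2,0,0.1,0,0,0,0,1.2,0,0,0,0,0,0]'

```text
time: 43.75
tool_pos: [0.5176, -0.3702, 0.0555]
tcp_rot: [-2.106, -2.326, 0.006]
wrist_force: [-13.3, -0.6, 13.1]
width: 0.182
grip_force: 24.9
```

>>> move_arm --series '[1.2,0,0.15,0,0,0,0,1.2,0,0,0,0,0,0,1.2,0,0,0,0,0,0,1.2,0,-0.5,0,0,0,0,1.2,0,-0.8,0,0,0,0]'

```text
time: 44.38
tool_pos: [0.5103, -0.371, 0.0555]
tcp_rot: [2.107, 2.326, 0.001]
wrist_force: [1.6, 1.4, 6.6]
width: 0.186
grip_force: 23.8
```

>>> move_arm --series '[1.2,0,-1,0,0,0,0,1.2,0,-1,0,0,0,0,1.2,0,-1,0,0,0,0,1.2,0,-1,0,0,0,0,1.2,0,0,0,0,0,0]'

```text
time: 45.0
tool_pos: [0.4691, -0.3751, 0.0555]
tcp_rot: [2.108, 2.328, -0.001]
wrist_force: [-2.2, -0.6, 8.7]
width: 0.183
grip_force: 24.2
```

>>> move_arm --series '[1.2,0,-0.2,0,0,0,0,1.2,0,-0.2,0,0,0,0,1.2,0,0,0,0,0,0]'

```text
time: 45.38
tool_pos: [0.4662, -0.3754, 0.0555]
tcp_rot: [2.107, 2.327, 0.0]
wrist_force: [-0.2, 0.6, 6.7]
width: 0.185
grip_force: 24.0
```

>>> move_arm --series '[1.2,0,-0.3,0,0,0,0,1.2,0,0,0,0,0,0,4,0,0,0,0,0,0,4,0,0,0,0,0,0,4,0,0,-5,0,0,0]'

```text
time: 46.0
tool_pos: [0.4586, -0.3718, 0.099]
tcp_rot: [-2.101, -2.319, 0.0]
wrist_force: [-0.5, -0.9, -0.4]
width: 0.468
grip_force: 0.0
```

>>> move_arm --series '[8.54,0,0,-6,0,0,0,8.54,0,0,0,0,0,10,8.54,0,0,0,0,0,10,8.54,0,0,0,0,0,10,8.54,0,0,0,0,0,10]'

```text
time: 46.62
tool_pos: [0.4619, -0.3747, 0.1635]
tcp_rot: [-2.781, -1.458, 0.001]
wrist_force: [-0.0, -0.1, -0.5]
width: 0.999
grip_force: 0.0
```

>>> move_arm --series '[8.54,0,0,0,0,0,10,8.54,0,0,0,0,0,10,8.54,0,0,0,0,0,10,8.54,0,0,0,0,0,10,8.54,0,0,0,0,0,10]'

```text
time: 47.25
tool_pos: [0.4619, -0.3747, 0.1633]
tcp_rot: [-3.137, -0.146, 0.002]
wrist_force: [0.6, -0.1, -0.6]
width: 1.001
grip_force: 0.0
```

>>> move_arm --series '[8.54,0,0,0,0,0,0]'

```text
time: 47.38
tool_pos: [0.462, -0.3748, 0.1635]
tcp_rot: [-3.137, -0.158, 0.002]
wrist_force: [0.4, 0.1, -0.1]
width: 1.001
grip_force: 0.0
```

```bash
python3 - <<'E'
from h import *
go(.605,-.3635,.036,-84.4)
im=snap("side",2);hsv=cv2.cvtColor(im,cv2.COLOR_RGB2HSV);a,b,c,d=310,310,375,375
for cc in blobs(cv2.inRange(hsv,(5,70,40),(25,255,255))[b:d,a:c].copy(),8):print(np.add(cv2.boundingRect(cc),[a,b,0,0]))
print(proj("side",[.605,-.3905,.012]))
E
```

```text
t47.38 pos [ 0.462  -0.3748  0.1635] ya -84.2 tilt 0.1 F [ 0.4  0.1 -0.1] w 1.001 gf 0.0 
 shift now [14.35  0.33 12.73] turn 0.2 shift after turn [14.35  0.29 12.73]
[341 341  18  10]
[[350.55834101 352.30887188]]
```

>>> move_arm --series '[8.54,4.8,0.1,0,0,0,0,8.54,4.8,0.1,0,0,0,0,8.54,4.75,0.1,0,0,0,0,8.54,0,0,4,0,0,0,8.54,0,0,4,0,0,0]'

```text
time: 48.1
tool_pos: [0.6069, -0.3639, 0.0838]
tcp_rot: [3.136, 0.161, 0.002]
wrist_force: [0.6, -0.6, -0.4]
width: 1.0
grip_force: 0.0
```

>>> move_arm --series '[8.54,0,0,3,0,0,0,8.54,0,0,1.5,0,0,0,8.54,0,0,0,0,0,0,6.5,0,0,0,0,0,0,5,0,0,0,0,0,0]' --grip_force 40

```text
time: 48.72
tool_pos: [0.6069, -0.3647, 0.0417]
tcp_rot: [3.136, 0.155, 0.005]
wrist_force: [-2.3, 1.5, 1.6]
width: 0.616
grip_force: 42.7
```

>>> move_arm --series '[5,0,0,0,0,0,0,5,0,0,0,0,0,0,5,0,0,0,0,0,0,5,0,0,-1,0,0,0,5,0,0,-4,0,0,0]' --grip_force 60

```text
time: 49.35
tool_pos: [0.6027, -0.362, 0.086]
tcp_rot: [-3.133, -0.155, 0.01]
wrist_force: [0.1, 0.7, -2.2]
width: 0.614
grip_force: 63.3
```

>>> move_arm --series '[5,0,0,-5,0,0,0,5,0,0,0,0,0,-10.7,5,0,0,0,0,0,-10.7,5,0,0,0,0,0,-10.7,5,0,0,0,0,0,-10.7]'

```text
time: 49.98
tool_pos: [0.6052, -0.3636, 0.1392]
tcp_rot: [-2.86, -1.298, 0.001]
wrist_force: [-0.0, -0.9, -1.6]
width: 0.615
grip_force: 63.2
```

>>> move_arm --series '[5,0,0,0,0,0,-10.7,5,0,0,0,0,0,-10.7,5,0,0,0,0,0,-10.7,5,0,0,0,0,0,0]'

```text
time: 50.48
tool_pos: [0.6053, -0.3637, 0.1392]
tcp_rot: [-2.398, -2.029, 0.0]
wrist_force: [0.1, -0.2, -2.6]
width: 0.614
grip_force: 63.1
```

```bash
python3 - <<'E'
from h import *
go(.687+.163*.042,.9866*.042,.035,-9.4)
E
```

```text
t50.48 pos [ 0.6053 -0.3637  0.1392] ya -9.5 tilt 0.0 F [ 0.1 -0.2 -2.6] w 0.614 gf 63.1 
 shift now [41.42  2.02 10.43] turn -0.1 shift after turn [41.42  2.12 10.43]
```

>>> move_arm --series '[5,5.92,0.29,0,0,0,0,5,5.92,0.29,0,0,0,0,5,5.92,0.29,0,0,0,0,5,5.92,0.29,0,0,0,0,5,5.92,0.29,0,0,0,0]'

```text
time: 51.1
tool_pos: [0.6685, -0.0724, 0.1395]
tcp_rot: [2.401, 2.026, 0.0]
wrist_force: [0.6, -1.0, -1.8]
width: 0.619
grip_force: 63.2
```

>>> move_arm --series '[5,5.92,0.29,0,0,0,0,5,5.92,0.29,0,0,0,0,5,0,0,4,0,0,0,5,0,0,3.5,0,0,0,5,0,0,1,0,0,0]'

```text
time: 51.72
tool_pos: [0.6908, 0.0419, 0.0509]
tcp_rot: [-2.396, -2.026, 0.008]
wrist_force: [-0.3, -0.9, -1.9]
width: 0.616
grip_force: 63.4
```

>>> move_arm --series '[5,0,0,0.9,0,0,0,5,0,0,0.3,0,0,0,5,0,0,0,0,0,0]'

```text
time: 52.1
tool_pos: [0.6944, 0.0413, 0.0435]
tcp_rot: [2.397, 2.03, 0.002]
wrist_force: [0.7, -0.7, -1.6]
width: 0.617
grip_force: 63.4
```

>>> move_arm --series '[5,0,0,0.2,0,0,0,5,0,0,0,0,0,0]'

```text
time: 52.35
tool_pos: [0.6938, 0.0415, 0.0408]
tcp_rot: [2.396, 2.031, 0.001]
wrist_force: [-0.9, -0.3, -1.7]
width: 0.611
grip_force: 63.4
```

>>> move_arm --series '[5,0,0,0.2,0,0,0,5,0,0,0,0,0,0]'

```text
time: 52.6
tool_pos: [0.6933, 0.0416, 0.0381]
tcp_rot: [-2.396, -2.031, 0.001]
wrist_force: [-0.7, -0.2, -2.4]
width: 0.615
grip_force: 63.4
```

>>> move_arm --series '[5,0,0,0.1,0,0,0,5,0,0,0,0,0,0]'

```text
time: 52.85
tool_pos: [0.6935, 0.0415, 0.0379]
tcp_rot: [-2.396, -2.031, 0.0]
wrist_force: [-3.2, 0.2, 3.7]
width: 0.611
grip_force: 63.8
```

>>> move_arm --series '[5,0,0,0.1,0,0,0,5,0,0,0,0,0,0]'

```text
time: 53.1
tool_pos: [0.6935, 0.0415, 0.0378]
tcp_rot: [-2.396, -2.031, 0.0]
wrist_force: [-4.5, -0.4, 8.2]
width: 0.613
grip_force: 64.6
```

>>> move_arm --series '[8.54,0,0,-0.1,0,0,0,8.54,0,0,0,0,0,0,8.54,0,0,0,0,0,0,8.54,0,0,-3,0,0,0,8.54,0,0,-6,0,0,0]' --grip_force 20

```text
time: 53.72
tool_pos: [0.6905, 0.0415, 0.1237]
tcp_rot: [-2.393, -2.028, 0.01]
wrist_force: [0.4, -0.6, 0.7]
width: 1.0
grip_force: 0.0
```

>>> move_arm --series '[5,0,0,-3,0,0,10,5,0,0,0,0,0,10,5,0,0,0,0,0,10,5,0,0,0,0,0,10,5,0,0,0,0,0,10]'

```text
time: 54.35
tool_pos: [0.6935, 0.0416, 0.157]
tcp_rot: [-3.033, -0.819, 0.0]
wrist_force: [0.6, -0.4, -0.8]
width: 0.585
grip_force: 0.0
```

>>> move_arm --series '[5,0,0,0,0,0,10,5,0,0,0,0,0,10,5,-1,-6,0,0,0,0,5,-1,-6,0,0,0,0,5,0,0,0,0,0,0]'

```text
time: 54.98
tool_pos: [0.6502, 0.1598, 0.157]
tcp_rot: [-3.126, -0.297, 0.001]
wrist_force: [1.3, -0.6, 0.3]
width: 0.592
grip_force: 0.0
```

```bash
cat >> h.py <<'E'
def scr(n="side",im=None):
    "blue handles: centre at z .025 and axis angle; blade: bright rect by ray at z .008"
    im=snap(n,3) if im is None else im; hsv=cv2.cvtColor(im,cv2.COLOR_RGB2HSV)
    for cc in blobs(cv2.inRange(hsv,(105,120,50),(125,255,255)),60):
        P=ray(n,cc.reshape(-1,2),.025)[:,:2].astype(np.float32);r=cv2.minAreaRect(P)
        if .35<r[0][0]<.8 and -.5<r[0][1]<.5: print(n,"blue",np.round(r[0],4),np.round(r[1],4),round(r[2],1))
E
python3 - <<'E'
from h import *
go(.5,0.07,.1,-80)
im=snap("side",3);scr("side",im);scr("top")
cv2.imwrite("pics/s2.png",cv2.resize(im[120:300,235:425,::-1],None,fx=3.2,fy=3.2,interpolation=cv2.INTER_CUBIC))
E
```

```text
t54.98 pos [0.6502 0.1598 0.157 ] ya -79.2 tilt 0.1 F [ 1.3 -0.6  0.3] w 0.592 gf 0.0 
 shift now [-16.44   6.     5.7 ] turn 0.8 shift after turn [-16.35   6.25   5.7 ]
side blue [ 0.4294 -0.0346] [0.0833 0.0292] 12.2
side blue [0.4757 0.0464] [0.0854 0.03  ] 15.3
top blue [ 0.4259 -0.0279] [0.0837 0.0208] 11.4
top blue [0.4718 0.0537] [0.0841 0.0207] 14.4
```

View pics/s2.png

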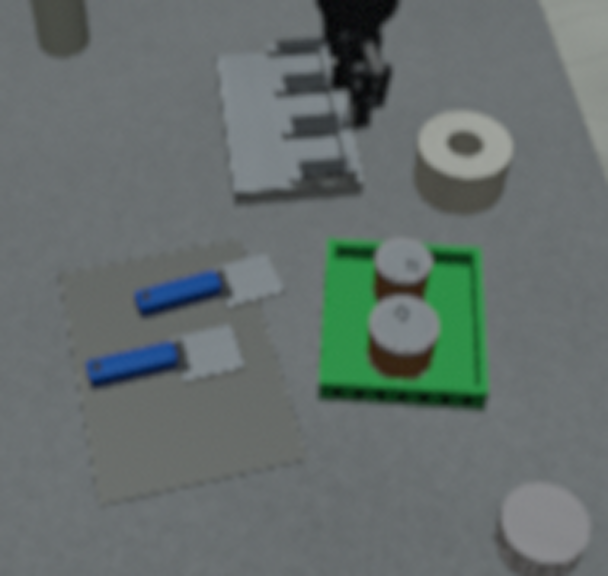

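Both tins stand upright in the tray, at crop (404,335) and (404,270). One scraper has been knocked to crop (205,285) with its blade past the mat edge; the other hasn't moved. Now I'll measure the dock lips precisely, from the first pictures.

```bash
python3 - <<'E'
from h import *
for n,(a,b,c,d) in(("top",(205,165,292,228)),("side",(298,125,352,190))):
    g=cv2.cvtColor(cv2.imread(f"pics/{n}0.png"),cv2.COLOR_BGR2GRAY)[b:d,a:c]
    s=cv2.resize(g,None,fx=6,fy=6,interpolation=cv2.INTER_CUBIC)
    for T in(75,):
      for cc in sorted(blobs(s<T,200),key=lambda q:q[:,0,0].mean()):
        uv=(cc.reshape(-1,2)+.5)/6-.5+[a,b];P=ray(n,uv,.041)[:,:2].astype(np.float32);r=cv2.minAreaRect(P)
        print(n,T,"c",np.round(r[0],4),"size",np.round(r[1],4),round(r[2],1),"x %.4f..%.4f y %.4f..%.4f"%(P[:,0].min(),P[:,0].max(),P[:,1].min(),P[:,1].max()))
E
```

```text
top 75 c [0.6293 0.3917] size [0.0544 0.0171] 3.2 x 0.6022..0.6562 y 0.3824..0.4010
top 75 c [0.6287 0.3265] size [0.0495 0.0263] 3.3 x 0.6045..0.6528 y 0.3130..0.3407
top 75 c [0.6331 0.257 ] size [0.0255 0.0533] 89.4 x 0.6065..0.6598 y 0.2443..0.2699
top 75 c [0.6354 0.19  ] size [0.054  0.0201] 2.1 x 0.6086..0.6621 y 0.1799..0.2007
side 75 c [0.6298 0.3871] size [0.0537 0.0235] 0.7 x 0.6030..0.6566 y 0.3753..0.3992
side 75 c [0.6029 0.1708] size [0.1325 0.052 ] 3.3 x 0.5377..0.6700 y 0.1448..0.1996
side 75 c [0.6285 0.323 ] size [0.0328 0.0466] 89.9 x 0.6051..0.6518 y 0.3066..0.3394
side 75 c [0.6317 0.2529] size [0.0536 0.0316] 6.2 x 0.6063..0.6587 y 0.2376..0.2711
```

```bash
python3 - <<'E'
from h import *
go(.489,.0564,.017,-75.4)
E
```

```text
t55.27 pos [0.6524 0.1546 0.1572] ya -79.5 tilt 0.0 F [-0.5 -0.5 -0. ] w 0.585 gf 0.0 
 shift now [-17.85   6.68  14.02] turn -4.1 shift after turn [-18.28   5.38  14.02]
```

>>> move_arm --series '[5,0,0,0,0,0,-4.1,5,-4.57,1.34,0,0,0,0,5,-4.57,1.34,0,0,0,0,5,-4.57,1.35,0,0,0,0,5,-4.57,1.35,0,0,0,0]'

```text
time: 55.9
tool_pos: [0.4877, 0.0558, 0.1573]
tcp_rot: [3.116, 0.399, 0.001]
wrist_force: [-0.3, -0.6, -0.2]
width: 0.586
grip_force: 0.0
```

>>> move_arm --series '[5,0,0,4,0,0,0,5,0,0,4,0,0,0,5,0,0,2.5,0,0,0,5,0,0,0,0,0,0]'

```text
time: 56.4
tool_pos: [0.4866, 0.0564, 0.0503]
tcp_rot: [-3.116, -0.398, 0.008]
wrist_force: [-0.4, -0.5, -0.5]
width: 0.583
grip_force: 0.0
```

```bash
python3 - <<'E'
from h import *
go(.489,.0564,.017,-75.4)
im=snap("side",2);scr("side",im)
cv2.imwrite("pics/s3.png",cv2.resize(im[185:255,240:345,::-1],None,fx=7,fy=7,interpolation=cv2.INTER_CUBIC)+20)
E
```

```text
t56.40 pos [0.4866 0.0564 0.0503] ya -75.4 tilt 0.3 F [-0.4 -0.5 -0.5] w 0.583 gf 0.0 
 shift now [0.25 0.06 3.33] turn -0.0 shift after turn [0.25 0.06 3.33]
side blue [ 0.4294 -0.0346] [0.0833 0.0292] 12.2
side blue [0.4752 0.046 ] [0.0841 0.0305] 15.3
```

View pics/s3.png

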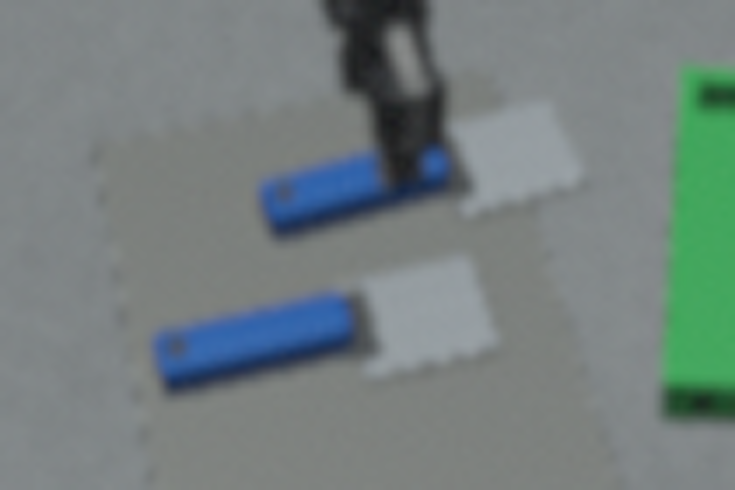

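The near finger sits over the front of the knocked scraper's handle at crop (405,170). Descending to grip it.

>>> move_arm --series '[5,0.1,0,1.5,0,0,0,5,0,0,1,0,0,0,5,0,0,0.4,0,0,0,5,0,0,0.4,0,0,0,5,0,0,0,0,0,0]'

```text
time: 57.12
tool_pos: [0.4894, 0.0578, 0.019]
tcp_rot: [-3.116, -0.401, 0.001]
wrist_force: [0.3, -0.3, -0.7]
width: 0.586
grip_force: 0.0
```

>>> move_arm --series '[3.5,0,0,0,0,0,0,2.5,0,0,0,0,0,0,2,0,0,0,0,0,0,2,0,0,0,0,0,0,2,0,0,0,0,0,0]' --grip_force 40

```text
time: 57.75
tool_pos: [0.4902, 0.0578, 0.0198]
tcp_rot: [3.116, 0.401, 0.002]
wrist_force: [-0.0, -0.2, 5.9]
width: 0.267
grip_force: 40.5
```

>>> move_arm --series '[2,0,0,-1,0,0,0,2,0,0,-3,0,0,0,2,0,0,-4,0,0,0,2,0,0,0,0,0,6.4,2,0,0,0,0,0,6.4]' --grip_force 80

```text
time: 58.38
tool_pos: [0.4894, 0.0579, 0.0999]
tcp_rot: [-3.141, -0.046, -0.001]
wrist_force: [-0.4, 0.3, -1.5]
width: 0.257
grip_force: 78.6
```

>>> move_arm --series '[2,0,0,0,0,0,0,2,0,0,0,0,0,0]'

```text
time: 58.62
tool_pos: [0.4891, 0.0578, 0.0989]
tcp_rot: [3.141, 0.054, -0.001]
wrist_force: [-0.1, 0.1, -1.7]
width: 0.257
grip_force: 78.6
```

```bash
python3 - <<'E'
from h import *
go(.4922,.2866,.0448,-88.2)
s=read_state();print(s["torque"].round(3))
E
```

```text
t58.62 pos [0.4891 0.0578 0.0989] ya -88.0 tilt 0.1 F [-0.1  0.1 -1.7] w 0.257 gf 78.6 
 shift now [  1.11 -22.86   5.41] turn 0.2 shift after turn [  1.04 -22.86   5.41]
[-0.012  0.02   0.057]
```

>>> move_arm --series '[2,0.27,-5.7,0,0,0,0.2,2,0.27,-5.7,0,0,0,0,2,0.27,-5.7,0,0,0,0,2,0.27,-5.7,0,0,0,0,2,0,0,0,0,0,0]'

```text
time: 59.25
tool_pos: [0.4935, 0.2899, 0.0993]
tcp_rot: [-3.14, -0.055, -0.001]
wrist_force: [0.1, 0.1, -1.3]
width: 0.257
grip_force: 79.1
```

>>> move_arm --series '[2,0,0,2,0,0,0,2,0,0,0,0,0,0,2,0,0,0,0,0,0]'

```text
time: 59.62
tool_pos: [0.4935, 0.2852, 0.0793]
tcp_rot: [3.141, 0.045, -0.001]
wrist_force: [0.1, 0.1, -1.9]
width: 0.253
grip_force: 79.0
```

```bash
python3 - <<'E'
from h import *
go(.4922,.2866,.0448,-88.2)
for n in("side","top"):
    im=snap(n,3);hsv=cv2.cvtColor(im,cv2.COLOR_RGB2HSV)
    print(n,"expected tip px", proj(n,[[.4922+.0854,.2866+.0025,.079-.017],[.4922+.0854,.2866+.0285,.062],[.4922+.0854,.2866-.0235,.062]]).round(1).tolist())
    g=cv2.cvtColor(im,cv2.COLOR_RGB2GRAY)
    if n=="side":
        for r in range(140,166,2):print(r,g[r,296:340].tolist())
scr("side")
E
```

```text
t59.62 pos [0.4935 0.2852 0.0793] ya -88.4 tilt 0.0 F [ 0.1  0.1 -1.9] w 0.253 gf 79.0 
 shift now [-0.13 -0.14  3.45] turn -0.2 shift after turn [-0.13 -0.14  3.45]
side expected tip px [[316.7, 148.4], [316.1, 143.5], [317.3, 153.4]]
140 [55, 91, 108, 111, 109, 107, 113, 128, 132, 130, 128, 127, 127, 126, 125, 125, 124, 124, 125, 126, 126, 126, 126, 124, 125, 125, 127, 126, 127, 126, 128, 128, 129, 128, 129, 128, 128, 127, 120, 108, 114, 127, 131, 126]
142 [45, 81, 100, 107, 108, 109, 110, 121, 128, 130, 128, 127, 127, 127, 127, 127, 126, 125, 126, 129, 128, 126, 126, 126, 125, 125, 124, 119, 114, 110, 111, 111, 112, 110, 110, 106, 102, 98, 91, 84, 97, 121, 130, 129]
144 [35, 58, 71, 80, 84, 88, 99, 116, 128, 130, 129, 128, 129, 129, 128, 129, 129, 129, 130, 129, 127, 123, 125, 126, 126, 126, 118, 96, 72, 63, 62, 63, 60, 60, 60, 59, 59, 59, 58, 60, 77, 107, 125, 130]
146 [51, 61, 64, 60, 54, 58, 75, 105, 125, 130, 129, 129, 129, 130, 130, 129, 131, 130, 130, 130, 128, 126, 128, 128, 127, 127, 124, 107, 78, 58, 59, 59, 58, 61, 60, 60, 59, 57, 57, 57, 68, 96, 121, 122]
148 [48, 49, 4
[... 1377 characters left out ...]
7, 128, 128, 127, 128, 129, 127, 122, 123, 118, 95, 68, 59, 58, 59, 57, 57, 56, 56, 57, 57, 58, 59, 60]
162 [107, 108, 108, 108, 108, 110, 109, 107, 101, 102, 122, 129, 129, 128, 129, 128, 128, 129, 128, 129, 128, 128, 127, 127, 127, 128, 120, 97, 84, 82, 74, 68, 66, 68, 69, 70, 72, 74, 75, 79, 84, 90, 94, 92]
164 [109, 109, 109, 110, 108, 107, 107, 107, 103, 108, 124, 130, 129, 129, 129, 129, 129, 130, 129, 130, 128, 128, 127, 127, 128, 128, 128, 123, 120, 122, 122, 121, 122, 122, 123, 124, 124, 126, 126, 126, 129, 129, 129, 125]
top expected tip px [[245.3, 201.2], [236.8, 201.3], [253.7, 201.0]]
side blue [ 0.4294 -0.0346] [0.0833 0.0292] 12.2
side blue [0.4585 0.3442] [0.053  0.0365] 3.9
```

>>> move_arm --series '[2,-0.1,-0.14,2,0,0,0,2,0,0,1,0,0,0,2,0,0,0.4,0,0,0,2,0,0,0,0,0,0]'

```text
time: 60.58
tool_pos: [0.4924, 0.2873, 0.0451]
tcp_rot: [3.141, 0.046, -0.001]
wrist_force: [-0.5, -0.4, -1.0]
width: 0.259
grip_force: 79.1
```

```bash
python3 - <<'E'
from h import *
go(.4922,.2866,.0448,-88.2)
E
```

```text
t60.58 pos [0.4924 0.2873 0.0451] ya -88.3 tilt 0.0 F [-0.5 -0.4 -1. ] w 0.259 gf 79.1 
 shift now [-0.02  0.07  0.03] turn -0.1 shift after turn [-0.02  0.07  0.03]
```

>>> move_arm --series '[2,0,0.05,0.15,0,0,0,2,0,0,0,0,0,0]'

```text
time: 60.82
tool_pos: [0.4928, 0.287, 0.0442]
tcp_rot: [-3.141, -0.046, -0.001]
wrist_force: [-0.9, -0.2, -1.6]
width: 0.254
grip_force: 79.1
```

>>> move_arm --series '[2,0,0,0.15,0,0,0,2,0,0,0,0,0,0]'

```text
time: 61.08
tool_pos: [0.4925, 0.2869, 0.0423]
tcp_rot: [-3.141, -0.046, 0.0]
wrist_force: [-0.1, -0.3, -1.4]
width: 0.256
grip_force: 79.1
```

>>> move_arm --series '[2,1,0,0,0,0,0,2,1,0,0,0,0,0,2,0.6,0,0,0,0,0,2,0,0,0,0,0,0]'

```text
time: 61.58
tool_pos: [0.5194, 0.2877, 0.0423]
tcp_rot: [-3.141, -0.045, -0.001]
wrist_force: [-0.6, -0.0, -1.6]
width: 0.253
grip_force: 79.1
```

>>> move_arm --series '[2,0.6,0,0,0,0,0,2,0.6,0,0,0,0,0,2,0,0,0,0,0,0]'

```text
time: 61.95
tool_pos: [0.5311, 0.288, 0.0423]
tcp_rot: [-3.141, -0.045, -0.001]
wrist_force: [1.0, 0.8, -1.3]
width: 0.257
grip_force: 79.1
```

>>> move_arm --series '[2,0.7,0,0,0,0,0,2,0.7,0,0,0,0,0,2,0.7,0,0,0,0,0,2,0,0,0,0,0,0]'

```text
time: 62.45
tool_pos: [0.5523, 0.2887, 0.0423]
tcp_rot: [-3.141, -0.045, -0.001]
wrist_force: [-0.6, 0.6, -1.9]
width: 0.259
grip_force: 79.1
```

>>> move_arm --series '[2,0.5,0,0,0,0,0,2,0.4,0,0,0,0,0,2,0,0,0,0,0,0]'

```text
time: 62.82
tool_pos: [0.5609, 0.2889, 0.0423]
tcp_rot: [-3.141, -0.046, -0.001]
wrist_force: [0.3, -0.2, -1.6]
width: 0.257
grip_force: 79.1
```

>>> move_arm --series '[2,0.3,0,0,0,0,0,2,0,0,0,0,0,0]'

```text
time: 63.08
tool_pos: [0.5637, 0.289, 0.0423]
tcp_rot: [-3.141, -0.046, -0.0]
wrist_force: [-0.4, -0.3, -1.5]
width: 0.256
grip_force: 79.1
```

>>> move_arm --series '[2,0.3,0,0,0,0,0,2,0,0,0,0,0,0]'

```text
time: 63.32
tool_pos: [0.5668, 0.2891, 0.0423]
tcp_rot: [-3.141, -0.046, -0.0]
wrist_force: [0.2, -0.5, -1.1]
width: 0.257
grip_force: 79.1
```

>>> move_arm --series '[2,0.2,0,0,0,0,0,2,0,0,0,0,0,0]'

```text
time: 63.58
tool_pos: [0.5687, 0.2891, 0.0423]
tcp_rot: [-3.141, -0.046, -0.0]
wrist_force: [-0.1, 0.0, -1.5]
width: 0.26
grip_force: 79.1
```

>>> move_arm --series '[2,0.2,0,0,0,0,0,2,0,0,0,0,0,0]'

```text
time: 63.82
tool_pos: [0.5696, 0.289, 0.0421]
tcp_rot: [3.141, 0.046, -0.003]
wrist_force: [-3.5, -1.3, 1.3]
width: 0.255
grip_force: 79.3
```

>>> move_arm --series '[2,0.2,0,0,0,0,0,2,0,0,0,0,0,0]'

```text
time: 64.08
tool_pos: [0.5697, 0.289, 0.0421]
tcp_rot: [3.14, 0.046, -0.009]
wrist_force: [-9.5, -1.4, 5.8]
width: 0.258
grip_force: 79.9
```

>>> move_arm --series '[2,-0.25,0,0,0,0,0,2,0,0,0.1,0,0,0,2,0,0,0,0,0,0]'

```text
time: 64.45
tool_pos: [0.5697, 0.2891, 0.0421]
tcp_rot: [3.141, 0.046, -0.001]
wrist_force: [-5.4, -0.5, 6.2]
width: 0.257
grip_force: 80.0
```

>>> move_arm --series '[4,0,0,0,0,0,0,4.5,0,0,0,0,0,0,4.5,0,0,0,0,0,0,4.5,0,0,-2,0,0,0,4.5,0,0,-5,0,0,0]'

```text
time: 65.08
tool_pos: [0.5679, 0.2881, 0.1098]
tcp_rot: [3.139, 0.046, -0.009]
wrist_force: [0.6, 0.6, -0.4]
width: 0.525
grip_force: 0.0
```

>>> move_arm --series '[5,0,0,-5,0,0,0,5,-4,5,0,0,0,0,5,-4,5,0,0,0,0,5,0,6,0,0,0,0,5,0,0,0,0,0,0]'

```text
time: 65.7
tool_pos: [0.4967, 0.1262, 0.163]
tcp_rot: [3.141, 0.039, 0.004]
wrist_force: [0.7, 0.6, 1.2]
width: 0.581
grip_force: 0.0
```

```bash
python3 - <<'E'
from h import *
scr("side");scr("top")
go(.427+.0147,-.0285+.003,.0185,-78.5)
E
```

```text
side blue [ 0.4299 -0.0345] [0.0842 0.0292] 12.2
side blue [0.5533 0.3048] [0.0856 0.0332] 1.7
top blue [ 0.4259 -0.0279] [0.0837 0.0208] 11.4
top blue [0.5536 0.2929] [0.0829 0.0252] 0.7
t66.00 pos [0.4969 0.1305 0.1616] ya -88.2 tilt 0.0 F [ 0.2 -0.1 -0.5] w 0.584 gf 0.0 
 shift now [-6.01 15.43 14.31] turn -9.7 shift after turn [-8.53 14.19 14.31]
```

>>> move_arm --series '[5,0,0,0,0,0,-9.7,5,-2.84,4.73,0,0,0,0,5,-2.84,4.73,0,0,0,0,5,-2.84,4.73,0,0,0,0,5,0,0,3,0,0,0]'

```text
time: 66.62
tool_pos: [0.4428, -0.0289, 0.1334]
tcp_rot: [3.125, 0.307, 0.009]
wrist_force: [1.4, 0.8, 0.0]
width: 0.588
grip_force: 0.0
```

>>> move_arm --series '[5,0,0,4,0,0,0,5,0,0,4,0,0,0,5,0,0,0,0,0,0,5,0,0,0,0,0,0]'

```text
time: 67.12
tool_pos: [0.4421, -0.0261, 0.0523]
tcp_rot: [3.126, 0.313, 0.002]
wrist_force: [-0.2, 1.7, -0.2]
width: 0.59
grip_force: 0.0
```

```bash
python3 - <<'E'
from h import *
go(.427+.0147,-.0285+.003,.0185,-78.5)
s=ray("top",proj("top",[.5498,.2885,.047]),.025);print("docked A handle expected at z.025 ray top",s.round(4))
s=ray("side",proj("side",[.5498,.2885,.047]),.025);print("side",s.round(4))
scr("side")
E
```

```text
t67.12 pos [ 0.4421 -0.0261  0.0523] ya -78.6 tilt 0.1 F [-0.2  1.7 -0.2] w 0.590 gf 0.0 
 shift now [-0.03 -0.07  3.38] turn -0.1 shift after turn [-0.03 -0.07  3.38]
docked A handle expected at z.025 ray top [[0.5535 0.2924 0.025 ]]
side [[0.5509 0.3125 0.025 ]]
side blue [ 0.4294 -0.0346] [0.0833 0.0292] 12.2
side blue [0.5549 0.3049] [0.0824 0.0332] 1.7
```

>>> move_arm --series '[5,0,0,1.5,0,0,0,5,0,0,1,0,0,0,5,0,0,0.5,0,0,0,5,0,0,0.3,0,0,0,5,0,0,0,0,0,0]'

```text
time: 67.9
tool_pos: [0.4408, -0.0266, 0.018]
tcp_rot: [-3.126, -0.311, 0.001]
wrist_force: [0.2, -0.3, 0.3]
width: 0.589
grip_force: 0.0
```

>>> move_arm --series '[3.5,0,0,0,0,0,0,2.5,0,0,0,0,0,0,2,0,0,0,0,0,0,2,0,0,0,0,0,0,2,0,0,0,0,0,0]' --grip_force 40

```text
time: 68.53
tool_pos: [0.4416, -0.0267, 0.0188]
tcp_rot: [3.126, 0.311, 0.002]
wrist_force: [-0.4, -0.0, 5.5]
width: 0.268
grip_force: 40.3
```

>>> move_arm --series '[2,0,0,-1,0,0,0,2,0,0,-3,0,0,0,2,0,0,-4,0,0,0,2,0,0,0,0,0,9.8,2,0,0,0,0,0,0]' --grip_force 80

```text
time: 69.15
tool_pos: [0.4406, -0.0265, 0.0986]
tcp_rot: [-3.141, -0.046, 0.0]
wrist_force: [-0.1, -0.3, -1.7]
width: 0.254
grip_force: 78.6
```

```bash
python3 - <<'E'
from h import *
go(.4947,.2166,.064,-88.2)
E
```

```text
t69.15 pos [ 0.4406 -0.0265  0.0986] ya -88.3 tilt 0.0 F [-0.1 -0.3 -1.7] w 0.254 gf 78.6 
 shift now [  6.12 -24.14   3.46] turn -0.1 shift after turn [  6.17 -24.12   3.46]
```

>>> move_arm --series '[2,1.53,-6.03,0,0,0,0,2,1.53,-6.03,0,0,0,0,2,1.53,-6.03,0,0,0,0,2,1.53,-6.03,0,0,0,0,2,0,0,0,0,0,0]'

```text
time: 69.78
tool_pos: [0.4955, 0.22, 0.0975]
tcp_rot: [-3.14, -0.056, 0.001]
wrist_force: [0.3, -1.5, -2.1]
width: 0.253
grip_force: 79.1
```

>>> move_arm --series '[2,0,0,2,0,0,0,2,0,0,1.5,0,0,0,2,0,0,0,0,0,0,2,0,0,0,0,0,0]'

```text
time: 70.28
tool_pos: [0.4956, 0.2156, 0.0633]
tcp_rot: [3.141, 0.043, -0.0]
wrist_force: [0.2, -0.1, -1.7]
width: 0.259
grip_force: 79.1
```

```bash
python3 - <<'E'
from h import *
go(.4947,.2167,.0418,-88.2)
E
```

```text
t70.28 pos [0.4956 0.2156 0.0633] ya -88.4 tilt 0.0 F [ 0.2 -0.1 -1.7] w 0.259 gf 79.1 
 shift now [-0.08 -0.11  2.15] turn -0.2 shift after turn [-0.08 -0.11  2.15]
```

>>> move_arm --series '[2,0,-0.11,1,0,0,-0.2,2,0,0,0.7,0,0,0,2,0,0,0.4,0,0,0,2,0,0,0,0,0,0,2,0,0,0,0,0,0]'

```text
time: 70.9
tool_pos: [0.4956, 0.2174, 0.0424]
tcp_rot: [-3.141, -0.049, -0.0]
wrist_force: [-0.4, 0.0, -1.8]
width: 0.255
grip_force: 79.1
```

```bash
python3 - <<'E'
from h import *
go(.4947,.2167,.0418,-88.2)
E
```

```text
t70.90 pos [0.4956 0.2174 0.0424] ya -88.2 tilt 0.0 F [-0.4  0.  -1.8] w 0.255 gf 79.1 
 shift now [-0.1   0.07  0.06] turn -0.0 shift after turn [-0.1   0.07  0.06]
```

>>> move_arm --series '[2,1,0.05,0,0,0,0,2,1,0,0,0,0,0,2,0.6,0,0,0,0,0,2,0,0,0,0,0,0]'

```text
time: 71.4
tool_pos: [0.5224, 0.2176, 0.0424]
tcp_rot: [-3.141, -0.048, -0.001]
wrist_force: [-0.7, 0.2, -1.3]
width: 0.26
grip_force: 79.1
```

>>> move_arm --series '[2,0.6,0,0,0,0,0,2,0.6,0,0,0,0,0,2,0,0,0,0,0,0]'

```text
time: 71.78
tool_pos: [0.5342, 0.218, 0.0424]
tcp_rot: [-3.141, -0.048, -0.001]
wrist_force: [-0.0, 0.4, -1.3]
width: 0.254
grip_force: 79.1
```

>>> move_arm --series '[2,0.6,0,0,0,0,0,2,0.6,0,0,0,0,0,2,0.6,0,0,0,0,0,2,0,0,0,0,0,0]'

```text
time: 72.28
tool_pos: [0.5523, 0.2186, 0.0424]
tcp_rot: [-3.141, -0.048, -0.001]
wrist_force: [-0.0, 1.1, -1.7]
width: 0.253
grip_force: 79.1
```

>>> move_arm --series '[2,0.5,0,0,0,0,0,2,0.4,0,0,0,0,0,2,0,0,0,0,0,0]'

```text
time: 72.65
tool_pos: [0.5609, 0.2188, 0.0424]
tcp_rot: [-3.141, -0.048, -0.001]
wrist_force: [0.2, -0.1, -0.9]
width: 0.258
grip_force: 79.1
```

>>> move_arm --series '[2,0.3,0,0,0,0,0,2,0,0,0,0,0,0]'

```text
time: 72.9
tool_pos: [0.5637, 0.2189, 0.0424]
tcp_rot: [-3.141, -0.048, -0.0]
wrist_force: [0.5, -0.1, -0.9]
width: 0.257
grip_force: 79.1
```

>>> move_arm --series '[2,0.3,0,0,0,0,0,2,0,0,0,0,0,0]'

```text
time: 73.15
tool_pos: [0.5668, 0.219, 0.0424]
tcp_rot: [-3.141, -0.049, -0.0]
wrist_force: [-0.5, -0.2, -1.2]
width: 0.258
grip_force: 79.1
```

>>> move_arm --series '[2,0.2,0,0,0,0,0,2,0,0,0,0,0,0]'

```text
time: 73.4
tool_pos: [0.5685, 0.219, 0.0423]
tcp_rot: [3.141, 0.048, -0.0]
wrist_force: [-0.8, -0.1, -1.2]
width: 0.253
grip_force: 79.1
```

>>> move_arm --series '[2,0.2,0,0,0,0,0,2,0,0,0,0,0,0]'

```text
time: 73.65
tool_pos: [0.5687, 0.2188, 0.0416]
tcp_rot: [3.14, 0.049, -0.006]
wrist_force: [-5.8, -0.2, 0.0]
width: 0.249
grip_force: 79.3
```

>>> move_arm --series '[2,0.15,0,0,0,0,0,2,0,0,0,0,0,0,2,-0.3,0,0,0,0,0,2,0,0,0.1,0,0,0,2,0,0,0,0,0,0]'

```text
time: 74.28
tool_pos: [0.5686, 0.2191, 0.0412]
tcp_rot: [3.141, 0.049, -0.001]
wrist_force: [-4.3, 0.4, 0.1]
width: 0.253
grip_force: 79.3
```

>>> move_arm --series '[4,0,0,0,0,0,0,4.5,0,0,0,0,0,0,4.5,0,0,0,0,0,0,4.5,0,0,-2,0,0,0,4.5,0,0,-5,0,0,0]'

```text
time: 74.9
tool_pos: [0.5669, 0.2183, 0.1101]
tcp_rot: [3.139, 0.048, -0.009]
wrist_force: [-0.1, 0.0, 0.6]
width: 0.528
grip_force: 0.0
```

>>> move_arm --series '[4.5,0,0,-5,0,0,0,4.5,-4,5,0,0,0,0,4.5,-4,5,0,0,0,0,4.5,0,6,0,0,0,0,4.5,0,0,0,0,0,0]'

```text
time: 75.53
tool_pos: [0.496, 0.0558, 0.1631]
tcp_rot: [3.14, 0.041, 0.004]
wrist_force: [0.4, -0.0, 1.0]
width: 0.526
grip_force: 0.0
```

```bash
python3 - <<'E'
from h import *
scr("side");scr("top")
for p in([.5498,.2885,.047],[.5521,.2186,.047]):
  print([ray(n,proj(n,p),.025).round(4)[0,:2].tolist() for n in("side","top")])
im=snap("side",2);hsv=cv2.cvtColor(im,cv2.COLOR_RGB2HSV);m=cv2.inRange(hsv,(5,70,40),(25,255,255))[200:260,330:400].copy()
for cc in blobs(m,8):print("tins",np.add(cv2.boundingRect(cc),[330,200,0,0]))
t=snap("top",2);d=cv2.inRange(cv2.cvtColor(t,cv2.COLOR_RGB2HSV),(0,0,0),(180,120,60))[190:260,440:490].copy()
for cc in blobs(d,10):
  c=np.array(cv2.minAreaRect(cc)[0])+[440,190];print("post",ray("top",c,.07).round(4))
E
```

```text
side blue [0.5569 0.2338] [0.0854 0.0321] 1.4
side blue [0.5561 0.3049] [0.0371 0.0763] 85.2
top blue [0.5535 0.2946] [0.0829 0.0221] 0.6
top blue [0.5554 0.2225] [0.0828 0.0219] 0.3
[[0.5509, 0.3125], [0.5535, 0.2924]]
[[0.5533, 0.2408], [0.5558, 0.2214]]
tins [351 227  18  10]
tins [353 206  14   7]
post [[ 0.4597 -0.369   0.07  ]]
```

```bash
python3 -c "
from workcell import *
print(finish_job())"
```

```text
the job is handed in; nothing more can be done
None
```

The job is handed in at about 76 s of the 210 s allowed, but the hand-in returned no verdict. Both tins were gauged in order and stand in the tray, the jaw is drawn back, and the two scrapers present are fully home in bay0 and bay1.

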